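Tilt the drain plate into the soaking bath and seat it on its ledges

ROBOT

A 6-joint arm with a two-finger parallel gripper is mounted at the origin on a cart in front of the work surface, level with it; the furniture and walls round the work are solid. World frame = base frame: x ahead of the robot, y to its left, z up, the work surface at z = 0. Lengths are in m, angles in rad, forces in N, time in s.
With the tool pointing down it reaches from about 0.3 to 1 m from the base axis. Payload 5.1 kg.
Tool frame: the origin (TCP) lies at the very end of the fingers, on their centre line; the grasp point (between the pads) lies 19 mm behind it; z points along the fingers, y is the line along which they close (so a half turn about z gives the same grasp; the last joint's range is limited). The gripper opens to 95 mm and grips with 3 to 60 N. Pads are 20 mm wide; open, the fingers measure 119 mm over their backs; the gripper's body (75 mm by 180 mm) begins 59 mm behind the grasp point.
Start: joints at [1.075, 0.124, 1.65, -0, 1.367, -0.083], TCP at [0.261, 0.595, 0.215] pointing down, gripper open.
Joint ranges: [-2.61, 2.61], [-1.02, 2.33], [0.03, 2.71], [-1.35, 4.49], [0.32, 2.68], [-2.91, 2.91]. Speed limits (rad/s): [2.57, 2.57, 3.14, 3.14, 3.14, 3.14].

INTERFACE

Orientations are given as a unit quaternion [x, y, z, w].
In Python, from cell import r, capture, hand_in, silhouettes gives the robot as it stands.
- The arm moves only by the tool arm_command, never from a script. Its argument "steps" is a list of rows, each an object of numbers: "tx", "ty", "tz": the shift along the world's x, y, z in m; "turn": the turn about the world's z in rad; "fingers": the opening, from 0 (shut) to 1 (fully open). A call has 1 to 12 rows; each row shifts and turns the commanded pose from where the row before left it; what a row does not reach is not made up. A row lasts 1/8 s, in which the tool goes at most 62.5 mm and 10.7 degrees, less where a joint would pass 70% of its speed; a pose out of reach is approached as far as the arm can. A call is refused whole if a number of a shift passes 0.0625 or a number of a turn 0.188, either way. A call with a gripper value outside its range is refused whole. The fingers move at their own pace and stop on an object; "grip_force" is the grip in N (left out, the last holds). Time passes only in rows, so rows that do not move let the fingers close. It gives the time, the measured TCP pose, the force, the opening and the grip force at its end, in the units of the state.
- r.get_state(): the state, without advancing time (a new reading comes with each control period).
- capture(name): name is "scene" or "side" or "wrist"; returns a dict with "pixels" (420x560x3 uint8, red, green, blue), "fx", "fy", "cx", "cy" (pixels), "rvec" (rotation vector, rad) and "tvec" (3), from world to camera coordinates, as OpenCV has them; the wrist camera has in their place "tool_from_camera" (4x4, takes a point from camera to tool coordinates, whose origin is the TCP and whose axes are the flange's). Camera axes: x right, y down, z forward; pixel columns grow to the right and rows downward; lengths in m; the calibration is good to about 2 mm. A picture is of the moment at which its call begins: read the wrist's pose just before it. There is no depth.
- hand_in(): hands the job in; it is judged then, once.
Trained networks look in a picture, given as the dict that the camera call returned (one of the last four; its "shot" number tells which), for a name from the list of things; names that differ only in an ending like _2 or _b are one class to them, and where a whole thing is asked for, a point or a joint stands for the part that bears it (a point fixed in the world has none). Each returns a list of dicts, best first, with "p" (0 to 1); they miss things now and then, are a little off and sometimes report something else, mostly with a low value. They report only what shows in the picture. A call takes as long as a camera call.
- silhouettes(thing, picture): "pixels" (420x560 bool, what is visible of it) and "at" ([row, column] in pixels, amid what is visible of it).
The state is a dict: "t": time; "qpos": joint angles; "joint_velocities": joint speeds; "effort": joint torques, N m; "ee_pos": TCP position; "orientation": TCP orientation; "wrist_force": force on the tool from outside, world axes, zero at the start; "torque": the same for the moment, N m; "opening": finger opening in m; "grasp_force": force on a finger pad.
Only numpy, scipy, OpenCV 4.12 (cv2) and the standard library are available. Lean on these libraries where they do the work, as an engineer would, in place of code of your own. Each camera call takes 0.05 s, during which the arm holds its last target. There are 200 camera calls.

TASK

Take the blue drain plate out of the grey drying rack, put it slantwise through the opening of the white soaking bath (foot on the bath's floor, handle side up, its back leaning on the rim with the short lip) and let go of it there. Then take it afresh, bring its lower end under the long lip so that the other end passes the short lip, lay it flat on the two ledges, handle up, and draw it back until both of its ends are tucked under the lips; leave the white pot, the glass jar and the swab box standing where they are.

Things in the scene. Friction and masses are not known exactly. Their poses are not given: they have to be found in the camera images.
- plate_center (a point): Centre of the drain plate's slab: stiff, blue, dotted, 165 x 102 x 8 mm, about 0.22 kg. x runs along the 165 mm length, y along the width, z square to the slab toward the white handle. Its ends are alike. It starts standing on one end in the rack, top edge about 171 mm over the worktop, upright within a few degrees, handle toward the rack's +x (roughly the robot's left).
- plate_handle (a point): Middle of the grip bar of the plate's white bow handle, axes as plate_center, 46 mm along plate z from it. The bar runs along plate x (60 mm), is 12 mm thick (plate y) and 16 mm tall; legs (10 mm along x) 25 mm each side of its middle join it to the slab. Flat-sided: it can be pinched along plate y with the gripper at any slant in the handle's plane.
- bath: White open soaking bath, blue rim, fixed; 207 (x) x 130 (y) x 82 mm high outside. Origin under its centre at worktop height; x along its length, roughly to the robot's left, z up. Inside 191 mm long (x -95.5 to 95.5) and 114 mm wide; floor at z 6 mm. Ledges at both ends inside, under the lips: 32 mm deep from the end wall, tops at z 46 mm, bottoms at z 40 mm, open below.
- bath_opening (a point): Centre of the bath's opening, at the rim's top (z 82 mm), axes as bath. Opening 141 mm (x) x 114 mm (y), shorter than the plate. At the ends the rim overhangs the inside as lips, z 76 to 82 mm, 30 mm above the ledges: short lip at -x reaching 14 mm in from the end wall, long lip at +x reaching 36 mm in. No lips along the sides.
- bath_rib (a point): Foot of the low rib across the bath's floor, axes as bath: middle of the rib's -x face, at floor height, at x -8.5 mm from the bath's origin. The rib rises 8 mm and stops the foot of the plate when its underside leans on the short lip's inner edge; it then rests about 46 degrees from level with some 6 cm standing out beyond the lip.
- bath_seat (a point): Where plate_center belongs when the plate is home, axes as bath: at x -8 mm, z 50 mm from the bath's origin. The plate then lies on both ledges with its -x end 5 mm from the -x wall (0 to 10 mm is home). Pushed fully to the +x wall it clears the short lip by 12 mm.
- rack: Grey drying rack, fixed: base 90 (x) x 130 (y) x 6 mm with one upright slot along y, 10.5 mm wide in x and 106 mm long, in which the plate stands on the base; slot walls reach z 42 mm. Origin under its centre at worktop height, z up.
- white_pot: White pot with a screw lid, 76 mm across, 105 mm tall, loose bystander; origin at the centre of its underside.
- glass_jar: Open glass jar, 60 mm across, 82 mm tall, loose bystander; origin at the centre of its underside.
- swab_box: White and blue carton, 51 x 71 x 46 mm, loose bystander; origin at the centre of its underside.

How it is judged:
On the way:
1. the plate leans slantwise in the bath's opening, handle side up, toward the short lip (33 to 65 degrees from level), and is let go and still (angle between plate_center's own z axis and vertical between 0.55 and 1.15 rad and x of plate_center in the frame of bath between -0.1 and -0.02 m and y of plate_center in the frame of bath between -0.02 and 0.02 m and z of plate_center in the frame of bath between 0.03 and 0.105 m and contact force between the fingers and plate below 0.3 N and linear speed of plate below 0.03 m/s), for 0.3 s.
At the end, for the whole second after the job is handed in: The plate lies flat (within 3 degrees), handle up, on both ledges (centre within 4 mm of seated height), lengthwise, its centre 3 to 16 mm from the bath's centre toward the short lip so that both ends are under the lips, within 10 mm of the middle across, let go and at rest (angle between plate_center's own z axis and vertical below 0.05 rad and angle between the x axis of plate_center and the x axis of bath, either way round below 0.1 rad and x of plate_center in the frame of bath between -0.016 and -0.003 m and y of plate_center in the frame of bath between -0.01 and 0.01 m and z of plate_center in the frame of bath between 0.046 and 0.054 m and contact force between the fingers and plate below 0.3 N and linear speed of plate below 0.03 m/s); the robot touches nothing.
It fails at once if white pot is pushed away (over 30 mm) or tipped over (distance of white_pot from where it was at the start of the episode above 0.03 m or angle between white_pot's own z axis and vertical above 0.4 rad).
It fails at once if glass jar is pushed away (over 30 mm) or tipped over (distance of glass_jar from where it was at the start of the episode above 0.03 m or angle between glass_jar's own z axis and vertical above 0.4 rad).
It fails at once if swab box is pushed away (over 30 mm) or tipped over (distance of swab_box from where it was at the start of the episode above 0.03 m or angle between swab_box's own z axis and vertical above 0.4 rad).
It also fails if it takes over 61 s, if anything falls off the work surface, if the arm or the gripper's body presses on something with over 40 N, if the wrist force passes 120 N, or if a joint passes its speed limit or range.

## Working session

There is one attempt and no reset: what is moved stays moved. The work goes in short steps, Python scripts to look and compute and a tool call to move; the robot and the scene stay as the last step left them, time stands still between calls to the robot, and variables do not carry over. Pictures are saved under pics/ and viewed, at most 10 in all, crops included, and the job is handed in when it is done.

Besides the shell and the picture viewer there is one more tool, called in YAML: its name, and indented under it one key for each argument. arm_command: Moves the arm, as the interface text tells. Its arguments: {"type":"object","properties":{"steps":{"type":"array","items":{"type":"object","properties":{"tx":{"type":"number"},"ty":{"type":"number"},"tz":{"type":"number"},"turn":{"type":"number"},"fingers":{"type":"number"}}}},"grip_force":{"type":"number"}},"required":["steps"]}

```bash
mkdir -p pics
cat > h.py <<'E'
import numpy as np, cv2
from cell import r, capture, hand_in, silhouettes
from scipy.spatial.transform import Rotation as R
def P(c):
    """K, R, t world->camera"""
    K=np.array([[c['fx'],0,c['cx']],[0,c['fy'],c['cy']],[0,0,1]])
    if 'rvec' in c: return K,cv2.Rodrigues(np.array(c['rvec'],float))[0],np.array(c['tvec'],float).ravel()
    s=c['_s']; T=np.eye(4); T[:3,:3]=R.from_quat(s['orientation']).as_matrix(); T[:3,3]=s['ee_pos']
    M=np.linalg.inv(T@np.array(c['tool_from_camera'])); return K,M[:3,:3],M[:3,3]
def shot(n):
    s=r.get_state(); c=capture(n); c['_s']=s; return c
def save(c,f): cv2.imwrite('pics/'+f,c['pixels'][:,:,::-1])
def proj(c,X):
    K,Rm,t=P(c); X=np.atleast_2d(X)@Rm.T+t; u=X@K.T; return u[:,:2]/u[:,2:]
def onplane(c,uv,z):
    K,Rm,t=P(c); d=(np.c_[np.atleast_2d(uv),np.ones(len(np.atleast_2d(uv)))]@np.linalg.inv(K).T)@Rm; o=-Rm.T@t
    return o+d*((z-o[2])/d[:,2])[:,None]
E
python3 - <<'E'
from h import *
cs={n:shot(n) for n in('scene','side','wrist')}
cv2.imwrite('pics/a.png',cv2.resize(np.hstack([cs['scene']['pixels'],cs['side']['pixels']])[:,:,::-1],(800,300)))
save(cs['scene'],'scene.png');save(cs['side'],'side.png')
for n in('scene','side'):
    K,Rm,t=P(cs[n]);print(n,K[0,0],-Rm.T@t,Rm[2])
    for th in('plate_center','bath','rack','white_pot','glass_jar','swab_box'):
        l=silhouettes(th,cs[n])
        for d in l[:2]:
            m=np.array(d['pixels']);q=np.argwhere(m);print(th,round(d['p'],2),d['at'],m.sum(),q.min(0),q.max(0))
s=r.get_state();print(s['t'],s['ee_pos'],s['orientation'],s['opening'])
E
```

```text
scene 443.6147211814759 [ 0.0907033  -0.80029894  1.1976982 ] [ 0.30998824  0.56598413 -0.76391705]
plate_center 0.67 [196.9, 250.7] 2196 [166 230] [225 269]
plate_center 0.66 [264.5, 313.3] 749 [246 300] [287 328]
rack 0.89 [285.2, 313.7] 850 [269 289] [304 335]
rack 0.54 [194.1, 249.5] 2185 [166 230] [224 269]
white_pot 0.69 [211.6, 297.6] 604 [197 291] [229 313]
glass_jar 0.94 [342.3, 320.2] 600 [328 311] [359 334]
swab_box 0.77 [161.1, 212.5] 284 [150 207] [171 222]
swab_box 0.59 [194.6, 246.9] 2197 [166 230] [224 269]
side 511.4932132477083 [ 0.50864808 -1.2683754   0.99865882] [ 0.01789601  0.81348543 -0.58130989]
plate_center 0.62 [244.5, 275.4] 1432 [222 255] [265 293]
bath 0.71 [181.7, 262.8] 2426 [155 235] [213 295]
rack 0.7 [274.2, 273.0] 1006 [258 248] [287 300]
white_pot 0.96 [210.4, 302.7] 815 [189 291] [228 315]
glass_jar 0.98 [314.0, 240.5] 907 [295 228] [335 253]
glass_jar 0.53 [274.7, 272.8] 1004 [258 248] [287 300]
swab_box 0.69 [152.0, 254.2] 284 [142 247] [161 264]
0.75 [0.2607975  0.59538961 0.21469753] [2.04923476e-01 9.78777997e-01 3.05425792e-05 1.63522190e-05] 0.09490215639864306
```

View pics/scene.png

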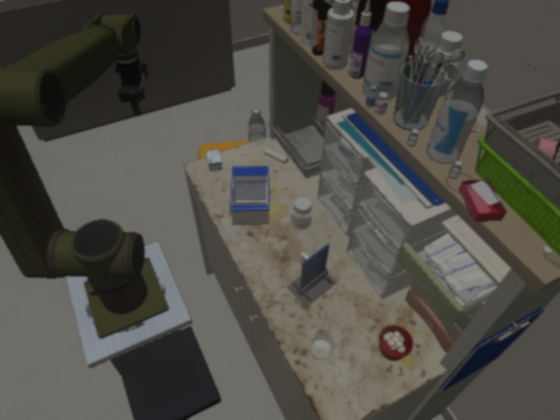

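View pics/side.png

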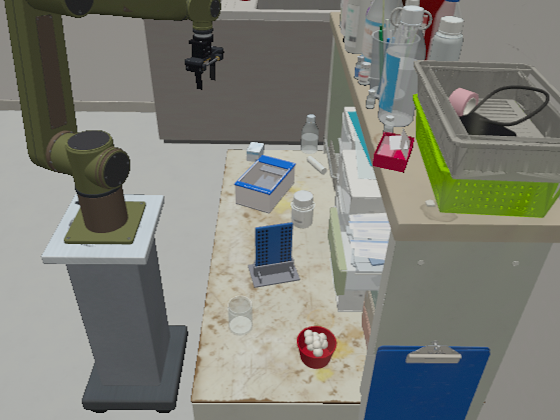

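Run:
```python
from h import *
a=shot('scene');b=shot('side')
for n,uv1,uv2,z in(('bath',(250.3,190),(265,180),.06),('rack',(313.7,287),(274,274),.01),('pot',(302,213),(303,212),.05),('jar',(321,343),(240.5,316),.04),('box',(213,161),(255,152),.023),('platetop',(313,254),(274,228),.165)):
    print(n,onplane(a,uv1,z).round(3),onplane(b,uv2,z).round(3))
c=shot('wrist');print(np.array(c['tool_from_camera']).round(3),c['fx'])
```

```text
bath [[0.498 0.179 0.06 ]] [[0.495 0.163 0.06 ]]
rack [[ 0.519 -0.233  0.01 ]] [[ 0.525 -0.234  0.01 ]]
pot [[0.613 0.014 0.05 ]] [[0.615 0.    0.05 ]]
jar [[ 0.438 -0.408  0.04 ]] [[ 0.442 -0.414  0.04 ]]
box [[0.448 0.412 0.023]] [[0.454 0.412 0.023]]
platetop [[ 0.515 -0.214  0.165]] [[ 0.523 -0.225  0.165]]
[[-0.    -0.969 -0.248  0.07 ]
 [ 1.    -0.    -0.     0.001]
 [ 0.    -0.248  0.969 -0.171]
 [ 0.     0.     0.     1.   ]] 327.9367241003721
```

arm_command:
  steps:
    - {"tx": 0.03, "ty": -0.053, "tz": 0.012, "turn": -0.145}
    - {"tx": 0.03, "ty": -0.053, "tz": 0.012, "turn": -0.145}
    - {"tx": 0.03, "ty": -0.053, "tz": 0.012, "turn": -0.145}
    - {"tx": 0.03, "ty": -0.053, "tz": 0.012, "turn": -0.145}
    - {"tx": 0.03, "ty": -0.053, "tz": 0.012, "turn": -0.145}
    - {"tx": 0.03, "ty": -0.053, "tz": 0.012, "turn": -0.145}
    - {"tx": 0.03, "ty": -0.053, "tz": 0.012, "turn": -0.145}
    - {"tx": 0.03, "ty": -0.053, "tz": 0.012, "turn": -0.145}
    - {}
    - {}

```text
invalid input at $.steps[0]: expected keys tx, ty, tz, turn, fingers
```

Run:
```python
from h import *
import pickle
c=shot('wrist');save(c,'w1.png');pickle.dump(c,open('w1.pkl','wb'))
print(c['_s']['ee_pos'],c['_s']['joint_velocities'])
for n in('bath','swab_box'):
  for d in silhouettes(n,c)[:2]:
    m=np.array(d['pixels']).astype('uint8');q=np.argwhere(m);print(n,d['p'],d['at'],m.sum(),q.min(0),q.max(0))
    k=cv2.findContours(m,0,2)[0];k=max(k,key=cv2.contourArea);print(cv2.approxPolyDP(k,6,True)[:,0].tolist())
```

```text
[0.26079177 0.59537348 0.21465665] [-0.00219275 -0.0006547  -0.00014854  0.00055388 -0.00153556  0.0005356 ]
```

View pics/w1.png

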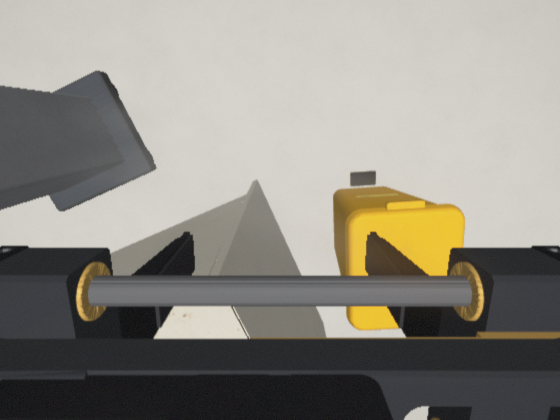

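arm_command:
  steps:
    - {"tx": 0.03, "ty": -0.058, "tz": 0.012, "turn": -0.145, "fingers": 1}
    - {"tx": 0.03, "ty": -0.058, "tz": 0.012, "turn": -0.145, "fingers": 1}
    - {"tx": 0.03, "ty": -0.058, "tz": 0.012, "turn": -0.145, "fingers": 1}
    - {"tx": 0.03, "ty": -0.058, "tz": 0.012, "turn": -0.145, "fingers": 1}
    - {"tx": 0.03, "ty": -0.058, "tz": 0.012, "turn": -0.145, "fingers": 1}
    - {"tx": 0.03, "ty": -0.058, "tz": 0.012, "turn": -0.145, "fingers": 1}
    - {"tx": 0.03, "ty": -0.058, "tz": 0.012, "turn": -0.145, "fingers": 1}
    - {"tx": 0.03, "ty": -0.058, "tz": 0.012, "turn": -0.145, "fingers": 1}
    - {"tx": 0, "ty": 0, "tz": 0, "turn": 0, "fingers": 1}

```text
t: 2.17
ee_pos: [0.4885, 0.1554, 0.3063]
orientation: [0.71, 0.704, 0.001, 0.001]
wrist_force: [1.1, 0.3, -0.3]
opening: 0.0945
grasp_force: 0.0
```

```bash
cat > look.py <<'E'
import sys,pickle
from h import *
f=sys.argv[1]; c=shot('wrist');save(c,f+'.png');pickle.dump(c,open(f+'.pkl','wb'))
print(c['_s']['t'],c['_s']['ee_pos'],c['_s']['orientation'],np.abs(c['_s']['joint_velocities']).max())
for n in sys.argv[2:]:
  for d in silhouettes(n,c)[:2]:
    m=np.array(d['pixels']).astype('uint8');q=np.argwhere(m);print(n,d['p'],d['at'],m.sum(),q.min(0),q.max(0))
    k=cv2.findContours(m,0,2)[0];k=max(k,key=cv2.contourArea);print(cv2.approxPolyDP(k,4,True)[:,0].tolist())
E
python3 look.py w2 bath
```

```text
2.175 [0.48849579 0.15535792 0.30631747] [0.71014052 0.70405902 0.00077735 0.00085157] 0.07208502086231473
bath 0.6 [155.9, 284.6] 18605 [ 59 204] [257 371]
[[271, 59], [204, 218], [296, 257], [371, 108], [328, 86], [324, 75], [312, 78]]
```

View pics/w2.png

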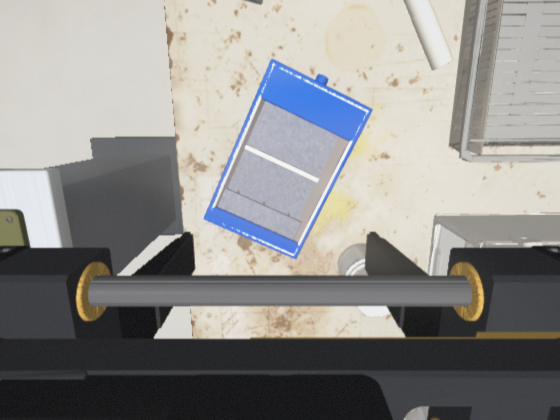

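Run:
```python
from h import *
import pickle
c=pickle.load(open('w2.pkl','rb'))
X=onplane(c,[(271,60),(371,109),(296,257),(205,217)],.082);print(X.round(4),X.mean(0))
m1=(X[0]+X[1])/2;m2=(X[2]+X[3])/2;d=m1-m2;print(d,np.linalg.norm(d),np.arctan2(d[1],d[0]), np.linalg.norm(X[0]-X[1]))
w=X[1]-X[0]+X[2]-X[3];print(np.arctan2(w[1],w[0])+np.pi/2)
```

```text
[[0.4808 0.2925 0.082 ]
 [0.5956 0.2391 0.082 ]
 [0.5095 0.0559 0.082 ]
 [0.3953 0.1109 0.082 ]] [0.49530021 0.17459556 0.082     ]
[0.08578849 0.18239069 0.        ] 0.20155899939280217 1.1311441762304333 0.1266883566804481
1.128441589127795
```

arm_command:
  steps:
    - {"tx": 0.002, "ty": -0.057, "tz": 0.01, "turn": 0, "fingers": 1}
    - {"tx": 0.002, "ty": -0.057, "tz": 0.01, "turn": 0, "fingers": 1}
    - {"tx": 0.002, "ty": -0.057, "tz": 0, "turn": 0, "fingers": 1}
    - {"tx": 0.002, "ty": -0.057, "tz": 0, "turn": 0, "fingers": 1}
    - {"tx": 0.002, "ty": -0.057, "tz": 0, "turn": 0, "fingers": 1}
    - {"tx": 0.002, "ty": -0.057, "tz": 0, "turn": 0, "fingers": 1}
    - {"tx": 0.002, "ty": -0.057, "tz": 0, "turn": 0, "fingers": 1}
    - {"tx": 0, "ty": 0, "tz": 0, "turn": 0, "fingers": 1}

```text
t: 3.28
ee_pos: [0.5007, -0.2415, 0.3237]
orientation: [0.708, 0.706, -0.0, -0.001]
wrist_force: [0.1, 0.7, -0.5]
opening: 0.0953
grasp_force: 0.0
```

```bash
python3 look.py w3 rack plate_center plate_handle
```

```text
3.275 [ 0.50073842 -0.24145309  0.32374494] [ 7.08316812e-01  7.05893837e-01 -3.00359497e-04 -1.04605827e-03] 0.05295477102316463
rack 0.76 [144.6, 299.2] 3052 [115 245] [193 341]
[[281, 127], [245, 137], [254, 170], [260, 162], [288, 155]]
plate_center 0.96 [162.6, 294.6] 2493 [118 251] [187 350]
[[251, 185], [330, 169], [350, 159], [329, 146], [301, 153], [292, 120], [285, 118], [289, 154], [260, 163]]
plate_handle 0.91 [160.9, 293.0] 2500 [117 251] [186 350]
[[350, 160], [329, 146], [300, 152], [293, 121], [287, 117], [281, 124], [289, 154], [260, 163], [251, 185]]
```

View pics/w3.png

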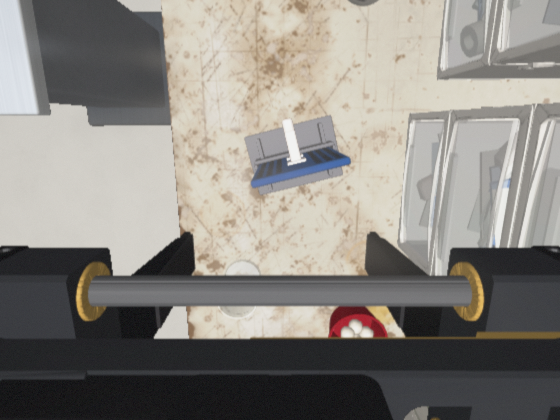

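Run:
```python
from h import *
import pickle
c=pickle.load(open('w3.pkl','rb'))
T=onplane(c,[(251.5,185.5),(350,161),(252,180),(348,155)],.171);print(T.round(4),np.linalg.norm(T[1]-T[0]))
d=T[1]-T[0];print('yaw x',np.arctan2(d[1],d[0])+np.pi/2)
B=onplane(c,[(245,137),(333,116),(343,178)],.006);print(B.round(4),np.linalg.norm(B[1]-B[0]),np.linalg.norm(B[2]-B[1]),(B[0]+B[2])/2);d=B[1]-B[0];print(np.arctan2(d[1],d[0])+np.pi/2)
print('bar',onplane(c,[(283,121),(293,120)],.1185).round(4))
cv2.imwrite('pics/w3c.png',cv2.resize(c['pixels'][100:210,230:370,::-1],(770,605),interpolation=2)[:600])
```

```text
[[ 0.4724 -0.2328  0.171 ]
 [ 0.5699 -0.2086  0.171 ]
 [ 0.4731 -0.2272  0.171 ]
 [ 0.5676 -0.2028  0.171 ]] 0.10041066529960242
yaw x 1.8135849845138583
[[ 0.45   -0.192   0.006 ]
 [ 0.5773 -0.1629  0.006 ]
 [ 0.5957 -0.2529  0.006 ]] 0.13057561225964742 0.09185240316607995 [ 0.52284561 -0.22247807  0.006     ]
1.7954370476609145
bar [[ 0.5045 -0.1701  0.1185]
 [ 0.5156 -0.1691  0.1185]]
```

View pics/w3c.png

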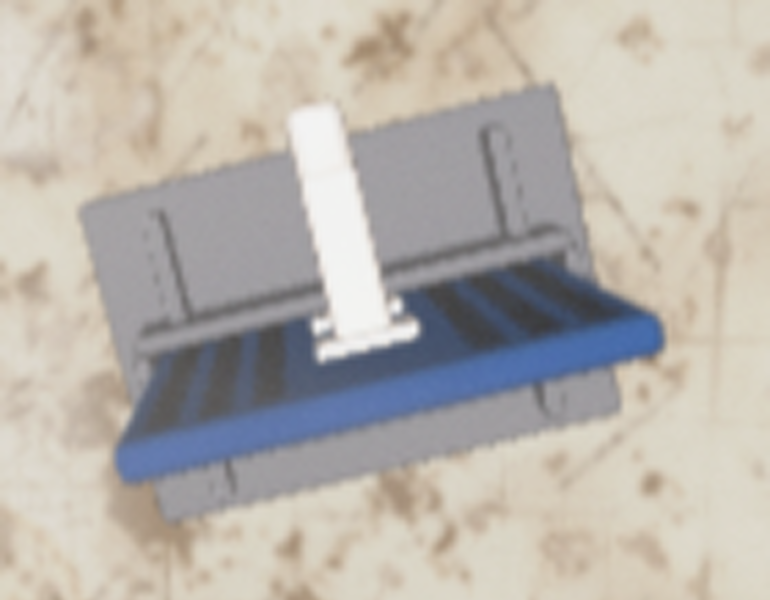

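arm_command:
  steps:
    - {"tx": 0.005, "ty": 0.034, "tz": 0, "turn": 0.12, "fingers": 1}
    - {"tx": 0.005, "ty": 0.0345, "tz": -0.02, "turn": 0.123, "fingers": 1}
    - {"tx": 0, "ty": 0, "tz": -0.06, "turn": 0, "fingers": 1}
    - {"tx": 0, "ty": 0, "tz": -0.06, "turn": 0, "fingers": 1}
    - {"tx": 0, "ty": 0, "tz": -0.04, "turn": 0, "fingers": 1}
    - {"tx": 0, "ty": 0, "tz": 0, "turn": 0, "fingers": 1}
    - {"tx": 0, "ty": 0, "tz": 0, "turn": 0, "fingers": 1}

```text
t: 4.35
ee_pos: [0.512, -0.1715, 0.1474]
orientation: [0.616, 0.787, 0.0, 0.002]
wrist_force: [0.5, 0.3, -0.3]
opening: 0.0952
grasp_force: 0.0
```

```bash
python3 look.py w4 plate_handle
python3 - <<'E'
from h import *
import pickle
a=shot('side');b=pickle.load(open('w4.pkl','rb'))
i=cv2.resize(a['pixels'][180:300,220:340],(400,400),interpolation=2);j=cv2.resize(b['pixels'],(400,300))
cv2.imwrite('pics/w4s.png',np.hstack([np.vstack([j,np.zeros((100,400,3),'uint8')]),i])[:,:,::-1])
E
```

```text
4.35 [ 0.51203938 -0.17146713  0.14737921] [6.16358872e-01 7.87463665e-01 4.47364515e-04 1.58627837e-03] 0.029084068702839957
```

View pics/w4s.png

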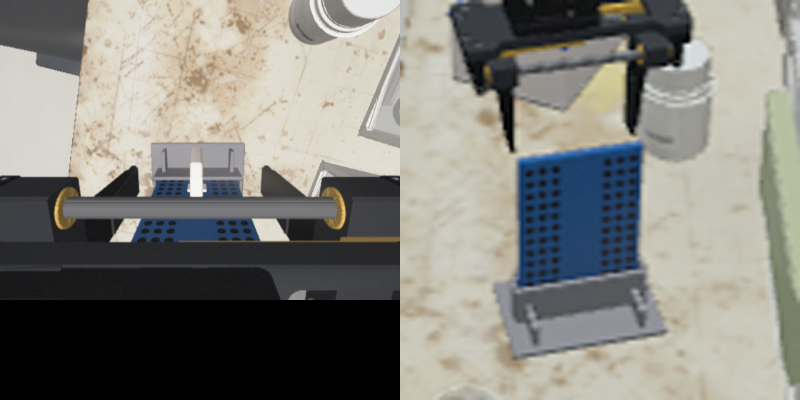

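arm_command:
  steps:
    - {"tx": -0.001, "ty": -0.001, "tz": -0.03, "turn": 0, "fingers": 1}
    - {"tx": 0, "ty": 0, "tz": -0.0275, "turn": 0, "fingers": 1}
    - {"tx": 0, "ty": 0, "tz": 0, "turn": 0, "fingers": 1}

```text
t: 4.88
ee_pos: [0.5088, -0.1726, 0.0867]
orientation: [0.617, 0.787, -0.0, -0.001]
wrist_force: [0.6, 1.2, 0.4]
opening: 0.095
grasp_force: 0.0
```

arm_command:
  steps:
    - {"tx": 0, "ty": 0, "tz": 0, "turn": 0, "fingers": 0}
    - {"tx": 0, "ty": 0, "tz": 0, "turn": 0, "fingers": 0}
    - {"tx": 0, "ty": 0, "tz": 0, "turn": 0, "fingers": 0}
    - {"tx": 0, "ty": 0, "tz": 0, "turn": 0, "fingers": 0}
    - {"tx": 0, "ty": 0, "tz": 0, "turn": 0, "fingers": 0}
    - {"tx": 0, "ty": 0, "tz": 0, "turn": 0, "fingers": 0}
  grip_force: 40

```text
t: 5.62
ee_pos: [0.5096, -0.1729, 0.0875]
orientation: [0.617, 0.787, -0.0, -0.0]
wrist_force: [0.5, -0.2, 0.1]
opening: 0.0405
grasp_force: 0.0
```

arm_command:
  steps:
    - {"tx": 0, "ty": 0, "tz": 0, "turn": 0, "fingers": 0}
    - {"tx": 0, "ty": 0, "tz": 0, "turn": 0, "fingers": 0}
    - {"tx": 0, "ty": 0, "tz": 0, "turn": 0, "fingers": 0}
    - {"tx": 0, "ty": 0, "tz": 0, "turn": 0, "fingers": 0}
    - {"tx": 0, "ty": 0, "tz": 0, "turn": 0, "fingers": 0}
    - {"tx": 0, "ty": 0, "tz": 0, "turn": 0, "fingers": 0}

```text
t: 6.38
ee_pos: [0.5096, -0.1729, 0.0875]
orientation: [0.617, 0.787, -0.0, -0.0]
wrist_force: [-0.4, -0.5, -0.8]
opening: 0.0121
grasp_force: 40.0
```

arm_command:
  steps:
    - {"tx": 0, "ty": 0, "tz": 0.015, "turn": 0, "fingers": 0}
    - {"tx": 0, "ty": 0, "tz": 0.025, "turn": 0, "fingers": 0}
    - {"tx": 0, "ty": 0, "tz": 0.045, "turn": 0, "fingers": 0}
    - {"tx": 0, "ty": 0, "tz": 0.05, "turn": 0, "fingers": 0}
    - {"tx": -0.001, "ty": 0.02, "tz": 0.01, "turn": -0.05, "fingers": 0}
    - {"tx": -0.004, "ty": 0.045, "tz": 0, "turn": -0.1, "fingers": 0}
    - {"tx": -0.004, "ty": 0.05, "tz": 0, "turn": -0.1, "fingers": 0}
    - {"tx": -0.004, "ty": 0.055, "tz": 0, "turn": -0.11, "fingers": 0}
    - {"tx": -0.004, "ty": 0.055, "tz": 0, "turn": -0.11, "fingers": 0}
    - {"tx": -0.004, "ty": 0.05, "tz": 0, "turn": -0.11, "fingers": 0}
    - {"tx": -0.004, "ty": 0.05, "tz": 0, "turn": -0.1, "fingers": 0}
    - {"tx": 0, "ty": 0, "tz": 0, "turn": 0, "fingers": 0}

```text
t: 7.88
ee_pos: [0.484, 0.155, 0.2331]
orientation: [0.843, 0.538, 0.0, -0.0]
wrist_force: [-0.7, -0.9, -3.1]
opening: 0.0116
grasp_force: 40.0
```

```bash
python3 look.py w5 bath_opening plate_center
python3 - <<'E'
from h import *
import pickle
a=shot('side');b=pickle.load(open('w5.pkl','rb'))
i=cv2.resize(a['pixels'][80:230,210:360],(400,400),interpolation=2);j=cv2.resize(b['pixels'],(400,300))
cv2.imwrite('pics/w5s.png',np.hstack([np.vstack([j,np.zeros((100,400,3),'uint8')]),i])[:,:,::-1])
E
```

```text
7.875 [0.48395697 0.15498295 0.23314054] [ 8.42765067e-01  5.38281291e-01  3.70739203e-04 -3.94428774e-04] 0.060712993958736985
bath_opening 0.94 [143.8, 282.0] 24320 [ 51 212] [247 354]
[[215, 59], [220, 245], [251, 246], [262, 231], [268, 234], [282, 226], [290, 233], [297, 231], [310, 246], [341, 246], [354, 63], [294, 60], [286, 51], [277, 52], [274, 59]]
plate_center 0.7 [271.9, 280.9] 1973 [227 261] [419 404]
[[275, 227], [267, 272], [290, 274], [289, 232]]
```

View pics/w5s.png

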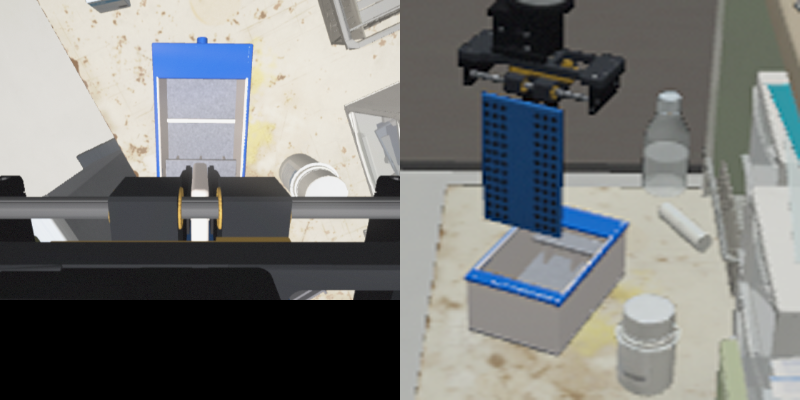

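Run:
```python
from h import *
import pickle
c=pickle.load(open('w5.pkl','rb'))
q=onplane(c,[(215,59),(354,63)],.082);print(q.round(4),np.linalg.norm(q[1]-q[0]));d=q[1]-q[0];y=np.arctan2(d[1],d[0])+np.pi/2;print('yaw',y)
u=np.array([np.cos(y),np.sin(y),0]);print('center from far end',q.mean(0)-.1035*u)
p=onplane(c,[(284,109)],.082)[0];print('lip',p-.0595*u)
p=onplane(c,[(281,172)],.014)[0];print('rib',p+.0065*u)
s=c['_s']['orientation'];print('closing',2*np.arctan2(s[1],s[0])-np.pi/2+np.pi/2)
```

```text
[[0.4834 0.2938 0.082 ]
 [0.5968 0.2375 0.082 ]] 0.12660117789486536
yaw 1.1099383123994415
center from far end [0.49406116 0.17293026 0.082     ]
lip [0.49561827 0.17447019 0.082     ]
rib [0.49346058 0.17142199 0.014     ]
closing 1.1367930061797733
```

arm_command:
  steps:
    - {"tx": -0.001, "ty": -0.0065, "tz": -0.03, "turn": -0.015, "fingers": 0}
    - {"tx": 0, "ty": 0, "tz": -0.045, "turn": 0, "fingers": 0}
    - {"tx": 0, "ty": 0, "tz": -0.03, "turn": 0, "fingers": 0}
    - {"tx": 0, "ty": 0, "tz": -0.016, "turn": 0, "fingers": 0}
    - {"tx": 0, "ty": 0, "tz": 0, "turn": 0, "fingers": 0}
    - {"tx": 0, "ty": 0, "tz": 0, "turn": 0, "fingers": 0}

```text
t: 8.82
ee_pos: [0.4935, 0.1549, 0.1296]
orientation: [0.849, 0.528, 0.016, -0.004]
wrist_force: [-9.2, 30.3, 51.8]
opening: 0.0122
grasp_force: 51.4
```

arm_command:
  steps:
    - {"tx": 0, "ty": 0, "tz": 0, "turn": 0, "fingers": 0}
    - {"tx": 0, "ty": 0, "tz": 0, "turn": 0, "fingers": 0}
    - {"tx": 0, "ty": 0, "tz": 0, "turn": 0, "fingers": 0}
    - {"tx": 0, "ty": 0, "tz": 0, "turn": 0, "fingers": 0}
  grip_force: 7

```text
t: 9.32
ee_pos: [0.4891, 0.1461, 0.1177]
orientation: [0.849, 0.529, 0.006, 0.002]
wrist_force: [3.3, 4.6, 11.7]
opening: 0.0117
grasp_force: 8.8
```

Run:
```python
from h import *
import pickle
a=shot('side');b=shot('scene')
i=cv2.resize(a['pixels'][90:230,200:340],(400,400),interpolation=2);j=cv2.resize(b['pixels'][110:250,180:320],(400,400),interpolation=2)
cv2.imwrite('pics/w6s.png',np.hstack([j,i])[:,:,::-1])
for c in(a,b):
  for d in silhouettes('plate_center',c)[:1]:
    print(d['p'],d['at'],d['pixels'].sum())
```

```text
0.65 [163.7, 258.2] 1423
0.96 [182.8, 248.9] 1260
```

View pics/w6s.png

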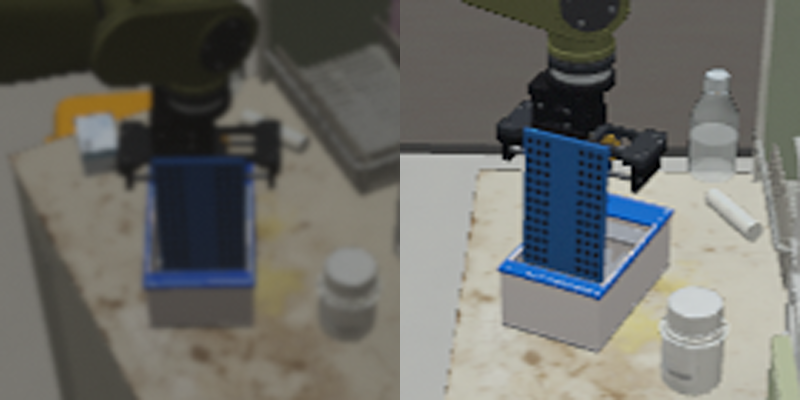

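arm_command:
  steps:
    - {"tx": 0, "ty": 0, "tz": 0.008, "turn": 0, "fingers": 0}
    - {"tx": 0, "ty": 0, "tz": 0, "turn": 0, "fingers": 0}
    - {"tx": 0, "ty": 0, "tz": 0.02, "turn": 0, "fingers": 0}
    - {"tx": 0.006, "ty": 0.012, "tz": 0.03, "turn": 0, "fingers": 0}
    - {"tx": 0.006, "ty": 0.012, "tz": 0.03, "turn": 0, "fingers": 0}
    - {"tx": 0, "ty": 0, "tz": 0, "turn": 0, "fingers": 0}
  grip_force: 40

```text
t: 10.28
ee_pos: [0.497, 0.1697, 0.2012]
orientation: [0.848, 0.53, 0.002, 0.001]
wrist_force: [-0.4, -0.4, -3.0]
opening: 0.012
grasp_force: 40.5
```

```bash
cat > fit.py <<'E'
from h import *
from scipy.optimize import minimize
C=np.array([.495,.1735]);Y=1.12
U=np.array([np.cos(Y),np.sin(Y),0]);V=np.array([-np.sin(Y),np.cos(Y),0]);Z=np.array([0,0,1.])
def slab(cx,cy,cz,ph,yaw=Y):
    # ph: tilt from vertical toward -x ; plate axis a, normal n
    U=np.array([np.cos(yaw),np.sin(yaw),0]);V=np.array([-np.sin(yaw),np.cos(yaw),0])
    a=-np.sin(ph)*U+np.cos(ph)*Z; n=np.cos(ph)*U+np.sin(ph)*Z
    o=np.r_[C,0]+cx*np.array([np.cos(Y),np.sin(Y),0])+cy*np.array([-np.sin(Y),np.cos(Y),0])+cz*Z
    return np.array([o+i*.0825*a+j*.051*V+k*.004*n for i in(-1,1) for j in(-1,1) for k in(-1,1)]),o,a,n
def cost(p,obs,clip=None):
    e=0
    for c,m in obs:
        h=cv2.convexHull(proj(c,slab(*p)[0]).astype(np.float32)); q=np.zeros(m.shape,np.uint8)
        cv2.fillConvexPoly(q,np.round(h*16).astype(np.int32),1,shift=4)
        e+=1-(q&m).sum()/max((q|m).sum(),1)
    return e
def tcp():
    s=r.get_state();d=np.array(s['ee_pos'])-np.r_[C,0]
    U=np.array([np.cos(Y),np.sin(Y),0]);V=np.array([-np.sin(Y),np.cos(Y),0]);return d@U,d@V,d[2],s
E
cat > f1.py <<'E'
from fit import *
x,y,z,s=tcp();print('t',s['t'],'tcp bath',np.round([x,y,z],4),'open',s['opening'],'wf',np.round(s['wrist_force'],1))
obs=[]
for n in('side','scene'):
    c=shot(n);l=silhouettes('plate_center',c)
    print(n,[(round(d['p'],2),int(np.array(d['pixels']).sum())) for d in l])
    if l and l[0]['p']>.6: obs.append((c,np.array(l[0]['pixels']).astype(np.uint8)))
# pivot model: bar point at TCP+.0205 z ; n=.0465 ; length coordinate e of pivot above plate centre
def full(p):
    e,ph=p; n=np.array([np.cos(ph),np.sin(ph)]);a=np.array([-np.sin(ph),np.cos(ph)])
    c=np.array([x,z+.0205])-.0465*n-e*a; return c[0],y,c[1],ph
best=min((cost(full((e,ph)),obs),e,ph) for e in np.arange(-.03,.031,.004) for ph in np.radians(np.arange(-10,91,4)))
m=minimize(lambda p:cost(full((p[0]*.01,p[1])),obs),[best[1]*100,best[2]],method='Nelder-Mead',options=dict(initial_simplex=np.array([best[1]*100,best[2]])+np.array([[0,0],[.3,0],[0,.07]])))
e,ph=m.x[0]*.01,m.x[1];print('IoU err',m.fun/len(obs),'e',e,'phi deg',np.degrees(ph),'centre',np.round(full((e,ph))[:3],4))
E
python3 f1.py
```

```text
t 10.275 tcp bath [-0.0025 -0.0034  0.2012] open 0.011993228115160732 wf [-0.4 -0.4 -3. ]
side [(0.34, 1116)]
scene [(0.74, 1405)]
IoU err 0.04554724677090416 e -0.022 phi deg -2.0 centre [-0.0482 -0.0034  0.2453]
```

```bash
sed -i "s/>.6: obs/>.25: obs/" f1.py
cat >> f1.py <<'E'
for c,mm in obs:
    q=np.argwhere(mm);k=proj(c,slab(*full((e,ph)))[0]);print('mask bbox rc',q.min(0),q.max(0),'model',k.min(0)[::-1].round(),k.max(0)[::-1].round(),round(cost(full((e,ph)),[(c,mm)]),3))
E
python3 f1.py
```

```text
t 10.475 tcp bath [-0.0046 -0.0014  0.1969] open 0.011618504652725382 wf [-0.5 -0.3 -3.2]
side [(0.91, 1540)]
scene [(0.73, 1602), (0.67, 1430)]
IoU err 0.5214948835829749 e -0.021952575683593753 phi deg -5.415921564070129 centre [-0.0488 -0.0014  0.2436]
mask bbox rc [108 244] [163 276] model [107. 243.] [165. 276.] 0.069
mask bbox rc [167 231] [224 269] model [140. 230.] [184. 265.] 0.974
```

arm_command:
  steps:
    - {"tx": -0.004, "ty": -0.0085, "tz": 0, "turn": 0, "fingers": 0}
    - {"tx": 0, "ty": 0, "tz": -0.035, "turn": 0, "fingers": 0}
    - {"tx": 0, "ty": 0, "tz": -0.035, "turn": 0, "fingers": 0}
    - {"tx": 0, "ty": 0, "tz": -0.016, "turn": 0, "fingers": 0}
    - {"tx": 0, "ty": 0, "tz": 0, "turn": 0, "fingers": 0}
    - {"tx": 0, "ty": 0, "tz": 0, "turn": 0, "fingers": 0}

```text
t: 11.42
ee_pos: [0.4928, 0.1612, 0.1152]
orientation: [0.848, 0.53, 0.001, 0.0]
wrist_force: [0.3, 1.1, -1.6]
opening: 0.0117
grasp_force: 40.5
```

```bash
python3 f1.py
```

```text
t 11.425 tcp bath [-0.012  -0.0034  0.1152] open 0.011747848885813076 wf [ 0.3  1.1 -1.6]
side [(0.61, 1407)]
scene [(0.7, 1211), (0.52, 1126)]
IoU err 0.09448002990933357 e -0.029635986328125002 phi deg -1.199034097920143 centre [-0.0578 -0.0034  0.1663]
mask bbox rc [133 244] [185 275] model [132. 243.] [186. 274.] 0.116
mask bbox rc [162 233] [201 265] model [162. 232.] [201. 266.] 0.073
```

arm_command:
  steps:
    - {"tx": 0, "ty": 0, "tz": -0.006, "turn": 0, "fingers": 0}
    - {"tx": -0.002, "ty": -0.0045, "tz": 0, "turn": 0, "fingers": 0}
    - {"tx": -0.002, "ty": -0.0045, "tz": 0, "turn": 0, "fingers": 0}
    - {"tx": -0.002, "ty": -0.0045, "tz": 0, "turn": 0, "fingers": 0}
    - {"tx": -0.002, "ty": -0.0045, "tz": 0, "turn": 0, "fingers": 0}
    - {"tx": -0.002, "ty": -0.0045, "tz": 0, "turn": 0, "fingers": 0}
    - {"tx": 0, "ty": 0, "tz": 0, "turn": 0, "fingers": 0}
  grip_force: 14

```text
t: 12.5
ee_pos: [0.4821, 0.1384, 0.108]
orientation: [0.848, 0.53, 0.001, 0.0]
wrist_force: [1.0, 1.1, -1.4]
opening: 0.012
grasp_force: 14.0
```

```bash
python3 f1.py
```

```text
t 12.5 tcp bath [-0.0373 -0.0037  0.108 ] open 0.01198888339090488 wf [ 1.   1.1 -1.4]
side [(0.57, 1176)]
scene [(0.85, 1004)]
IoU err 0.13172628398347425 e -0.04739062499999999 phi deg 9.744368715835424 centre [-0.0911 -0.0037  0.1673]
mask bbox rc [142 241] [188 270] model [138. 235.] [188. 270.] 0.194
mask bbox rc [173 233] [204 265] model [173. 231.] [204. 266.] 0.07
```

```bash
sed -i 's/    h=cv2/    h=cv2/; s/        e+=1-/        q[np.argwhere(m)[:,0].max()+1:]=0\n        e+=1-/' fit.py
cat > f2.py <<'E'
import sys
src=open('f1.py').read().split('best=')[0]; exec(src)
E0=float(sys.argv[1]) if len(sys.argv)>1 else -.022
for ob in [[o] for o in obs]+[obs]:
    b=min((cost(full((E0,ph)),ob)/len(ob),np.degrees(ph)) for ph in np.radians(np.arange(-10,91,2)));b2=min((cost(full((e,ph)),ob)/len(ob),np.degrees(ph),e) for e in np.arange(-.05,.03,.004) for ph in np.radians(np.arange(-10,91,3)))
    print('fixed e',np.round(b,3),'free',np.round(b2,3))
E
python3 f2.py
```

```text
t 12.7 tcp bath [-0.0372 -0.0034  0.1075] open 0.011943118048129874 wf [ 1.6  0.1 -1.6]
side [(0.83, 1148)]
scene [(0.77, 1050)]
fixed e [0.16 2.  ] free [ 0.144 -4.    -0.01 ]
fixed e [0.077 0.   ] free [ 6.4e-02 -7.0e+00 -6.0e-03]
fixed e [0.124 0.   ] free [ 1.06e-01 -7.00e+00 -6.00e-03]
```

arm_command:
  steps:
    - {"tx": -0.002, "ty": -0.004, "tz": 0, "turn": 0, "fingers": 0}
    - {"tx": -0.002, "ty": -0.004, "tz": 0, "turn": 0, "fingers": 0}
    - {"tx": -0.002, "ty": -0.004, "tz": 0, "turn": 0, "fingers": 0}
    - {"tx": 0, "ty": 0, "tz": 0, "turn": 0, "fingers": 0}

```text
t: 13.4
ee_pos: [0.4758, 0.1263, 0.1079]
orientation: [0.848, 0.53, 0.0, 0.0]
wrist_force: [2.2, 4.0, -0.0]
opening: 0.0119
grasp_force: 14.0
```

```bash
python3 f2.py
```

```text
t 13.4 tcp bath [-0.0509 -0.0033  0.1079] open 0.011948175108873691 wf [ 2.2  4.  -0. ]
side [(0.6, 1007)]
scene [(0.76, 775)]
fixed e [ 0.242 10.   ] free [ 0.216 -1.    -0.002]
fixed e [ 0.108 10.   ] free [  0.074 -10.      0.022]
fixed e [ 0.175 10.   ] free [ 0.15  5.   -0.01]
```

```bash
cat > f3.py <<'E'
exec(open('f1.py').read().split('# pivot')[0])
def tri(cs,uvs):
    A=[];b=[]
    for c,uv in zip(cs,uvs):
        K,Rm,t=P(c); M=K@np.c_[Rm,t]
        for i in(0,1): row=uv[i]*M[2]-M[i];A.append(row[:3]);b.append(-row[3])
    X,res,_,_=np.linalg.lstsq(np.array(A),np.array(b),rcond=None);return X
tops=[]
for c,m in obs:
    k=max(cv2.findContours(m,0,2)[0],key=cv2.contourArea);pts=k[:,0].astype(float)
    L=pts[np.argmin(pts[:,0]+1.0*pts[:,1])];Rr=pts[np.argmin(-pts[:,0]+1.0*pts[:,1])];tops.append((L,Rr));print('top corners',L,Rr,cv2.approxPolyDP(k,3,True)[:,0].tolist())
for i in(0,1):
    X=tri([o[0] for o in obs],[t[i] for t in tops]);d=X-np.r_[C,0];print('corner bath',np.round([d@U,d@V,d[2]],4))
E
python3 f3.py
```

```text
t 13.6 tcp bath [-0.0508 -0.0032  0.1075] open 0.012102260578118465 wf [1.2 2.3 0.6]
side [(0.75, 1008), (0.47, 1822)]
scene [(0.94, 725)]
top corners [238. 148.] [266. 155.] [[238, 148], [242, 180], [270, 188], [266, 155]]
top corners [235. 183.] [265. 182.] [[234, 184], [237, 204], [265, 202], [264, 181]]
corner bath [-0.1132  0.0372  0.2231]
corner bath [-0.1059 -0.0539  0.2191]
```

```bash
cat >> f3.py <<'E'
for (c,m),pp in zip(obs,([(242,180),(270,188)],[(237,204),(265,202)])):
    for q in onplane(c,pp,.082): d=q-np.r_[C,0];print('bottom@z.082 bath',np.round([d@U,d@V],4))
    print(proj(c,[np.r_[C,.082]+bx*U+by*V for bx in(-.1035,-.0815) for by in(.051,-.051)]).round(0).tolist())
    i=m*0
cv2.imwrite('pics/w7.png',np.hstack([cv2.resize(o[0]['pixels'][130:230,210:310],(400,400),interpolation=2) for o in obs])[:,:,::-1])
E
python3 f3.py
```

```text
t 13.8 tcp bath [-0.0508 -0.0031  0.1074] open 0.012101247708141404 wf [ 1.7  2.3 -0.5]
side [(0.92, 965)]
scene [(0.76, 731)]
top corners [238. 148.] [266. 156.] [[238, 148], [242, 180], [269, 188], [266, 156]]
top corners [234. 182.] [264. 182.] [[233, 183], [237, 203], [265, 202], [264, 182]]
corner bath [-0.1055  0.0412  0.2186]
corner bath [-0.0987 -0.0506  0.2111]
bottom@z.082 bath [-0.0734  0.0475]
bottom@z.082 bath [-0.0738 -0.0543]
[[237.0, 184.0], [265.0, 192.0], [240.0, 181.0], [268.0, 189.0]]
bottom@z.082 bath [-0.0769  0.0419]
bottom@z.082 bath [-0.0693 -0.0514]
[[234.0, 210.0], [265.0, 210.0], [234.0, 205.0], [265.0, 205.0]]
```

View pics/w7.png

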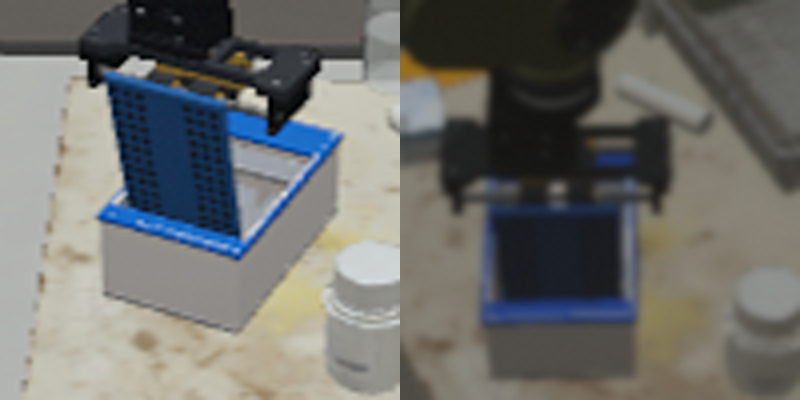

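arm_command:
  steps:
    - {"tx": 0.0035, "ty": 0.007, "tz": 0.01, "turn": 0, "fingers": 0}
    - {"tx": 0.008, "ty": 0.0165, "tz": 0, "turn": 0, "fingers": 0}
    - {"tx": 0.008, "ty": 0.0165, "tz": 0, "turn": 0, "fingers": 0}
    - {"tx": 0, "ty": 0, "tz": 0, "turn": 0, "fingers": 0}
    - {"tx": 0, "ty": 0, "tz": -0.015, "turn": 0, "fingers": 0}
    - {"tx": 0, "ty": 0, "tz": -0.015, "turn": 0, "fingers": 0}
    - {"tx": 0, "ty": 0, "tz": 0, "turn": 0, "fingers": 0}
  grip_force: 25

```text
t: 14.88
ee_pos: [0.4931, 0.1658, 0.0847]
orientation: [0.848, 0.53, -0.003, -0.001]
wrist_force: [-0.4, -0.3, -2.0]
opening: 0.0118
grasp_force: 25.0
```

```bash
sed -i '/^for (c,m),pp/,$d' f3.py; python3 f3.py
```

```text
t 14.875 tcp bath [-0.0077 -0.0017  0.0847] open 0.011831591716094367 wf [-0.4 -0.3 -2. ]
side [(0.7, 990)]
scene [(0.92, 820)]
top corners [243. 148.] [272. 156.] [[243, 148], [248, 181], [270, 189], [275, 184], [272, 156]]
top corners [233. 176.] [265. 177.] [[233, 176], [238, 201], [265, 201], [265, 177]]
corner bath [-0.0579  0.049   0.1938]
corner bath [-0.0601 -0.053   0.1923]
```

arm_command:
  steps:
    - {"tx": -0.0045, "ty": -0.009, "tz": -0.008, "turn": 0, "fingers": 0}
    - {"tx": 0, "ty": 0, "tz": -0.008, "turn": 0, "fingers": 0}
    - {"tx": 0, "ty": 0, "tz": -0.006, "turn": 0, "fingers": 0}
    - {"tx": 0, "ty": 0, "tz": 0, "turn": 0, "fingers": 0}

```text
t: 15.58
ee_pos: [0.4901, 0.1574, 0.0646]
orientation: [0.848, 0.53, -0.001, -0.0]
wrist_force: [0.2, -0.6, -2.8]
opening: 0.0116
grasp_force: 25.0
```

arm_command:
  steps:
    - {"tx": 0, "ty": 0, "tz": -0.004, "turn": 0, "fingers": 0}
    - {"tx": 0, "ty": 0, "tz": -0.002, "turn": 0, "fingers": 0}
    - {"tx": 0, "ty": 0, "tz": 0, "turn": 0, "fingers": 0}

```text
t: 15.95
ee_pos: [0.4906, 0.1576, 0.0594]
orientation: [0.848, 0.53, -0.0, -0.0]
wrist_force: [0.7, 0.1, -2.7]
opening: 0.0118
grasp_force: 25.0
```

arm_command:
  steps:
    - {"tx": 0, "ty": 0, "tz": -0.003, "turn": 0, "fingers": 0}
    - {"tx": 0, "ty": 0, "tz": -0.002, "turn": 0, "fingers": 0}
    - {"tx": 0, "ty": 0, "tz": 0, "turn": 0, "fingers": 0}

```text
t: 16.32
ee_pos: [0.4908, 0.1576, 0.055]
orientation: [0.848, 0.53, -0.0, -0.0]
wrist_force: [-1.0, -0.7, 1.3]
opening: 0.0121
grasp_force: 25.0
```

```bash
python3 f3.py
```

```text
t 16.325 tcp bath [-0.0161 -0.0031  0.055 ] open 0.01208177362510698 wf [-1.  -0.7  1.3]
side [(0.87, 745)]
scene [(0.79, 673)]
top corners [243. 156.] [271. 166.] [[243, 156], [246, 182], [271, 189], [271, 166]]
top corners [234. 185.] [265. 187.] [[234, 185], [238, 205], [266, 203], [264, 186]]
corner bath [-0.0699  0.0452  0.1698]
corner bath [-0.071  -0.0537  0.1608]
```

arm_command:
  steps:
    - {"tx": 0, "ty": 0, "tz": 0, "turn": 0, "fingers": 0}
    - {"tx": -0.0025, "ty": -0.0055, "tz": 0, "turn": 0, "fingers": 0}
    - {"tx": -0.0025, "ty": -0.0055, "tz": 0, "turn": 0, "fingers": 0}
    - {"tx": -0.0025, "ty": -0.0055, "tz": 0, "turn": 0, "fingers": 0}
    - {"tx": 0, "ty": 0, "tz": 0, "turn": 0, "fingers": 0.35}
    - {"tx": 0, "ty": 0, "tz": 0, "turn": 0, "fingers": 0.35}
    - {"tx": 0, "ty": 0, "tz": 0, "turn": 0, "fingers": 0.35}
    - {"tx": 0, "ty": 0, "tz": 0, "turn": 0, "fingers": 0.35}
  grip_force: 5

```text
t: 17.52
ee_pos: [0.4832, 0.1411, 0.0544]
orientation: [0.848, 0.53, -0.0, 0.0]
wrist_force: [0.7, -0.3, -0.3]
opening: 0.0332
grasp_force: 0.0
```

```bash
python3 f3.py
```

```text
t 17.525 tcp bath [-0.0343 -0.0035  0.0544] open 0.03320736935064937 wf [ 0.7 -0.3 -0.3]
side [(0.71, 846), (0.66, 411), (0.65, 1524), (0.3, 1150)]
scene [(0.64, 254)]
top corners [231. 299.] [250. 300.] [[237, 296], [228, 304], [229, 327], [234, 334], [244, 334], [252, 328], [251, 303], [248, 298]]
top corners [236. 198.] [265. 199.] [[235, 199], [237, 204], [265, 202], [264, 198], [254, 197], [251, 189], [247, 198]]
corner bath [-0.147   0.0192 -0.1504]
corner bath [-0.1686 -0.0727 -0.1112]
```

arm_command:
  steps:
    - {"tx": 0, "ty": 0, "tz": 0.02, "turn": 0, "fingers": 0.35}
    - {"tx": 0, "ty": 0, "tz": 0.04, "turn": 0, "fingers": 0.35}
    - {"tx": 0, "ty": 0, "tz": 0.05, "turn": 0, "fingers": 0.6}
    - {"tx": -0.013, "ty": -0.027, "tz": 0.05, "turn": 0, "fingers": 0.6}
    - {"tx": -0.013, "ty": -0.027, "tz": 0.02, "turn": 0, "fingers": 0.6}
    - {"tx": 0, "ty": 0, "tz": 0, "turn": 0, "fingers": 0.6}

```text
t: 18.48
ee_pos: [0.4581, 0.0863, 0.237]
orientation: [0.849, 0.529, 0.002, 0.001]
wrist_force: [0.2, 1.4, -0.0]
opening: 0.0571
grasp_force: 0.0
```

```bash
cat > f4.py <<'E'
from fit import *
obs=[]
for n in('side','scene','wrist'):
    c=shot(n)
    for d in silhouettes('plate_center',c)[:4]:
        m=np.array(d['pixels']).astype(np.uint8);k=max(cv2.findContours(m,0,2)[0],key=cv2.contourArea)
        print(n,round(d['p'],2),m.sum(),cv2.approxPolyDP(k,3,True)[:,0].tolist())
    for ph in np.radians([30,38,43,50]):
        # back edge on floor at rib/leaning on lip
        xf=-.0815+.076*np.tan(ph)
        a=np.array([-np.sin(ph),np.cos(ph)]);nn=np.array([np.cos(ph),np.sin(ph)])
        ct=np.array([xf,.006])+.0825*a+.004*nn
        S,o,aa,nv=slab(ct[0],0,ct[1],ph); b=[o+i*.03*aa+.046*nv for i in(-1,1)]
        print('  phi',round(np.degrees(ph)),'top',proj(c,S[[4,6]]).round().tolist(),'bar ends',proj(c,b).round().tolist())
    if n=='wrist': save(c,'w8.png')
print(tcp()[:3])
E
python3 f4.py
```

```text
side 0.74 437 [[236, 169], [243, 181], [270, 187], [262, 168], [256, 172]]
  phi 30 top [[263.0, 177.0], [233.0, 169.0]] bar ends [[262.0, 177.0], [258.0, 168.0]]
  phi 38 top [[262.0, 181.0], [233.0, 173.0]] bar ends [[263.0, 176.0], [258.0, 169.0]]
  phi 43 top [[262.0, 184.0], [233.0, 176.0]] bar ends [[264.0, 175.0], [258.0, 170.0]]
  phi 50 top [[263.0, 187.0], [234.0, 179.0]] bar ends [[265.0, 174.0], [259.0, 170.0]]
scene 0.56 250 [[235, 199], [237, 204], [265, 203], [264, 198], [252, 197], [251, 187], [248, 198]]
  phi 30 top [[265.0, 200.0], [232.0, 200.0]] bar ends [[250.0, 193.0], [249.0, 189.0]]
  phi 38 top [[265.0, 204.0], [233.0, 204.0]] bar ends [[250.0, 191.0], [249.0, 190.0]]
  phi 43 top [[265.0, 205.0], [233.0, 206.0]] bar ends [[250.0, 190.0], [249.0, 190.0]]
  phi 50 top [[265.0, 207.0], [233.0, 207.0]] bar ends [[250.0, 188.0], [249.0, 190.0]]
  phi 30 top [[339.0, 242.0], [215.0, 242.0]] bar ends [[277.0, 118.0], [277.0, 155.0]]
  phi 38 top [[336.0, 241.0], [218.0, 241.0]] bar ends [[277.0, 112.0], [277.0, 156.0]]
  phi 43 top [[334.0, 236.0], [220.0, 237.0]] bar ends [[277.0, 106.0], [277.0, 154.0]]
  phi 50 top [[332.0, 225.0], [222.0, 225.0]] bar ends [[277.0, 94.0], [277.0, 147.0]]
(np.float64(-0.09396745856463147), np.float64(-0.0029839498507127703), np.float64(0.23288860200952013))
```

arm_command:
  steps:
    - {"tx": 0.009, "ty": 0.019, "tz": -0.02, "turn": 0, "fingers": 0}
    - {"tx": 0.009, "ty": 0.019, "tz": -0.03, "turn": 0, "fingers": 0}
    - {"tx": 0, "ty": 0, "tz": -0.03, "turn": 0, "fingers": 0}
    - {"tx": 0, "ty": 0, "tz": 0, "turn": 0, "fingers": 0}
    - {"tx": 0, "ty": 0, "tz": -0.01, "turn": 0, "fingers": 0}
    - {"tx": 0, "ty": 0, "tz": -0.006, "turn": 0, "fingers": 0}
    - {"tx": 0, "ty": 0, "tz": 0, "turn": 0, "fingers": 0}

```text
t: 19.65
ee_pos: [0.4753, 0.125, 0.1387]
orientation: [0.848, 0.53, 0.0, 0.0]
wrist_force: [-0.7, 0.2, -0.1]
opening: 0.0003
grasp_force: 0.0
```

arm_command:
  steps:
    - {"tx": 0, "ty": 0, "tz": -0.004, "turn": 0, "fingers": 0}
    - {"tx": 0, "ty": 0, "tz": -0.004, "turn": 0, "fingers": 0}
    - {"tx": 0, "ty": 0, "tz": 0, "turn": 0, "fingers": 0}

```text
t: 20.02
ee_pos: [0.4761, 0.1252, 0.132]
orientation: [0.848, 0.53, 0.001, 0.0]
wrist_force: [-0.7, -1.0, 4.8]
opening: 0.0003
grasp_force: 2.6
```

arm_command:
  steps:
    - {"tx": 0, "ty": 0, "tz": -0.004, "turn": 0, "fingers": 0}
    - {"tx": 0, "ty": 0, "tz": 0, "turn": 0, "fingers": 0}

```text
t: 20.27
ee_pos: [0.4777, 0.1261, 0.1315]
orientation: [0.848, 0.53, 0.003, 0.0]
wrist_force: [-5.6, 1.3, 17.8]
opening: 0.0005
grasp_force: 8.8
```

arm_command:
  steps:
    - {"tx": 0, "ty": 0, "tz": 0.03, "turn": 0, "fingers": 0.35}
    - {"tx": 0.005, "ty": 0.012, "tz": 0.01, "turn": 0, "fingers": 0.35}
    - {"tx": 0.005, "ty": 0.012, "tz": 0, "turn": 0, "fingers": 0.35}
    - {"tx": 0, "ty": 0, "tz": 0, "turn": 0, "fingers": 0.35}
    - {"tx": 0, "ty": 0, "tz": -0.03, "turn": 0, "fingers": 0.35}
    - {"tx": 0, "ty": 0, "tz": -0.04, "turn": 0, "fingers": 0.35}
    - {"tx": 0, "ty": 0, "tz": -0.03, "turn": 0, "fingers": 0.35}
    - {"tx": 0, "ty": 0, "tz": 0, "turn": 0, "fingers": 0.35}

```text
t: 21.28
ee_pos: [0.4818, 0.1485, 0.0624]
orientation: [0.848, 0.53, -0.004, -0.001]
wrist_force: [1.2, -0.2, -0.3]
opening: 0.0333
grasp_force: 0.0
```

arm_command:
  steps:
    - {"tx": 0, "ty": 0, "tz": 0, "turn": 0, "fingers": 0}
    - {"tx": 0, "ty": 0, "tz": 0, "turn": 0, "fingers": 0}
    - {"tx": 0, "ty": 0, "tz": 0, "turn": 0, "fingers": 0}
    - {"tx": 0, "ty": 0, "tz": 0, "turn": 0, "fingers": 0}
    - {"tx": 0.001, "ty": 0.0025, "tz": 0.001, "turn": 0, "fingers": 0}
    - {"tx": 0.0015, "ty": 0.003, "tz": 0.001, "turn": 0, "fingers": 0}
    - {"tx": 0.0015, "ty": 0.003, "tz": 0.001, "turn": 0, "fingers": 0}
    - {"tx": 0, "ty": 0, "tz": 0, "turn": 0, "fingers": 0}
  grip_force: 12

```text
t: 22.28
ee_pos: [0.4887, 0.1579, 0.0688]
orientation: [0.848, 0.53, -0.001, -0.0]
wrist_force: [0.2, -0.1, -2.3]
opening: 0.0117
grasp_force: 12.0
```

```bash
python3 f4.py | grep -v wrist | head -12
```

```text
side 0.77 467 [[238, 167], [245, 182], [270, 188], [262, 165], [257, 171]]
side 0.74 868 [[236, 296], [228, 304], [229, 328], [235, 334], [246, 334], [252, 328], [251, 302]]
side 0.31 1744 [[295, 164], [290, 162], [284, 169], [271, 164], [270, 190], [240, 178], [235, 183], [236, 202], [271, 212], [293, 184]]
  phi 30 top [[263.0, 177.0], [233.0, 169.0]] bar ends [[262.0, 177.0], [258.0, 168.0]]
  phi 38 top [[262.0, 181.0], [233.0, 173.0]] bar ends [[263.0, 176.0], [258.0, 169.0]]
  phi 43 top [[262.0, 184.0], [233.0, 176.0]] bar ends [[264.0, 175.0], [258.0, 170.0]]
  phi 50 top [[263.0, 187.0], [234.0, 179.0]] bar ends [[265.0, 174.0], [259.0, 170.0]]
scene 0.74 324 [[234, 196], [237, 204], [265, 203], [264, 196], [251, 193], [250, 185], [247, 196]]
scene 0.36 632 [[321, 328], [313, 336], [311, 353], [317, 359], [326, 359], [335, 340], [331, 331]]
  phi 30 top [[265.0, 200.0], [232.0, 200.0]] bar ends [[250.0, 193.0], [249.0, 189.0]]
  phi 38 top [[265.0, 204.0], [233.0, 204.0]] bar ends [[250.0, 191.0], [249.0, 190.0]]
  phi 43 top [[265.0, 205.0], [233.0, 206.0]] bar ends [[250.0, 190.0], [249.0, 190.0]]
```

arm_command:
  steps:
    - {"tx": 0.0035, "ty": 0.0072, "tz": 0, "turn": 0, "fingers": 0}
    - {"tx": 0, "ty": 0, "tz": -0.003, "turn": 0, "fingers": 0}
    - {"tx": 0, "ty": 0, "tz": 0, "turn": 0, "fingers": 0}
    - {"tx": 0, "ty": 0, "tz": 0, "turn": 0, "fingers": 0.35}
    - {"tx": 0, "ty": 0, "tz": 0, "turn": 0, "fingers": 0.35}
    - {"tx": 0, "ty": 0, "tz": 0, "turn": 0, "fingers": 0.35}
    - {"tx": 0, "ty": 0, "tz": 0, "turn": 0, "fingers": 0.35}
    - {"tx": 0, "ty": 0, "tz": 0, "turn": 0, "fingers": 0.35}

```text
t: 23.58
ee_pos: [0.4927, 0.1647, 0.0664]
orientation: [0.848, 0.53, -0.0, -0.0]
wrist_force: [-0.4, 0.3, -0.0]
opening: 0.0329
grasp_force: 0.0
```

```bash
python3 f4.py | grep -v wrist | head -12; python3 -c "
from fit import *
print(tcp()[:3])"
```

```text
side 0.6 754 [[300, 190], [291, 202], [292, 220], [298, 227], [307, 227], [312, 223], [313, 196]]
side 0.5 262 [[269, 188], [261, 169], [255, 178], [237, 175]]
  phi 30 top [[263.0, 177.0], [233.0, 169.0]] bar ends [[262.0, 177.0], [258.0, 168.0]]
  phi 38 top [[262.0, 181.0], [233.0, 173.0]] bar ends [[263.0, 176.0], [258.0, 169.0]]
  phi 43 top [[262.0, 184.0], [233.0, 176.0]] bar ends [[264.0, 175.0], [258.0, 170.0]]
  phi 50 top [[263.0, 187.0], [234.0, 179.0]] bar ends [[265.0, 174.0], [259.0, 170.0]]
  phi 30 top [[265.0, 200.0], [232.0, 200.0]] bar ends [[250.0, 193.0], [249.0, 189.0]]
  phi 38 top [[265.0, 204.0], [233.0, 204.0]] bar ends [[250.0, 191.0], [249.0, 190.0]]
  phi 43 top [[265.0, 205.0], [233.0, 206.0]] bar ends [[250.0, 190.0], [249.0, 190.0]]
  phi 50 top [[265.0, 207.0], [233.0, 207.0]] bar ends [[250.0, 188.0], [249.0, 190.0]]
  phi 30 top [[405.0, 592.0], [149.0, 593.0]] bar ends [[277.0, 279.0], [276.0, 406.0]]
  phi 38 top [[394.0, 557.0], [161.0, 558.0]] bar ends [[277.0, 271.0], [277.0, 403.0]]
(np.float64(-0.008857648379659296), np.float64(-0.0017310658249347364), np.float64(0.06650697618286644))
```

arm_command:
  steps:
    - {"tx": -0.005, "ty": -0.0105, "tz": 0.01, "turn": 0, "fingers": 0.35}
    - {"tx": -0.005, "ty": -0.0105, "tz": 0.006, "turn": 0, "fingers": 0.35}
    - {"tx": 0, "ty": 0, "tz": 0, "turn": 0, "fingers": 0.35}
    - {"tx": 0, "ty": 0, "tz": 0, "turn": 0, "fingers": 0}
    - {"tx": 0, "ty": 0, "tz": 0, "turn": 0, "fingers": 0}
    - {"tx": 0, "ty": 0, "tz": 0, "turn": 0, "fingers": 0}
    - {"tx": 0, "ty": 0, "tz": 0, "turn": 0, "fingers": 0}
    - {"tx": 0, "ty": 0, "tz": 0, "turn": 0, "fingers": 0}
  grip_force: 20

```text
t: 24.88
ee_pos: [0.4826, 0.1438, 0.0823]
orientation: [0.848, 0.53, -0.0, -0.0]
wrist_force: [0.3, 0.9, -0.8]
opening: 0.0117
grasp_force: 20.0
```

arm_command:
  steps:
    - {"tx": 0, "ty": 0, "tz": 0.02, "turn": 0, "fingers": 0}
    - {"tx": 0.004, "ty": 0.009, "tz": 0.03, "turn": 0, "fingers": 0}
    - {"tx": 0.004, "ty": 0.009, "tz": 0.03, "turn": 0, "fingers": 0}
    - {"tx": 0, "ty": 0, "tz": 0.02, "turn": 0, "fingers": 0}
    - {"tx": 0, "ty": 0, "tz": 0, "turn": 0, "fingers": 0}
    - {"tx": 0, "ty": 0, "tz": 0, "turn": 0, "fingers": 0}

```text
t: 25.62
ee_pos: [0.4897, 0.1613, 0.1809]
orientation: [0.848, 0.53, -0.001, -0.0]
wrist_force: [0.2, -0.4, -2.6]
opening: 0.0119
grasp_force: 20.0
```

```bash
python3 f2.py 0.0; python3 f3.py
```

```text
t 25.625 tcp bath [-0.0132 -0.0006  0.1809] open 0.011856504928639176 wf [ 0.2 -0.4 -2.6]
side [(0.93, 560)]
scene [(0.5, 222), (0.5, 1971)]
fixed e [ 0.216 42.   ] free [ 2.13e-01  4.10e+01 -1.40e-02]
fixed e [ 0.335 42.   ] free [3.53e-01 4.70e+01 2.60e-02]
fixed e [ 0.275 42.   ] free [ 2.98e-01  4.10e+01 -1.40e-02]
t 25.825 tcp bath [-0.013  -0.0007  0.1811] open 0.011676202916455903 wf [-0.6 -0.3 -3.4]
side [(0.75, 461)]
scene [(0.69, 231)]
top corners [240. 144.] [263. 139.] [[240, 144], [254, 161], [279, 167], [261, 148], [263, 139], [256, 148]]
top corners [248. 161.] [264. 176.] [[232, 177], [237, 181], [264, 180], [264, 176], [251, 174], [249, 161], [244, 176]]
corner bath [-0.1114  0.0101  0.2668]
corner bath [-0.1365 -0.055   0.2844]
```

arm_command:
  steps:
    - {"tx": 0, "ty": 0, "tz": 0, "turn": 0, "fingers": 0}
    - {"tx": 0, "ty": 0, "tz": 0, "turn": 0, "fingers": 0}
    - {"tx": 0, "ty": 0, "tz": 0, "turn": 0, "fingers": 0}
  grip_force: 6

```text
t: 26.4
ee_pos: [0.4907, 0.1618, 0.1826]
orientation: [0.848, 0.53, 0.0, 0.0]
wrist_force: [0.5, 0.3, -2.1]
opening: 0.0123
grasp_force: 6.0
```

```bash
python3 f2.py 0.0
```

```text
t 26.4 tcp bath [-0.0124 -0.0013  0.1826] open 0.012289239576280989 wf [ 0.5  0.3 -2.1]
side [(0.89, 330)]
scene [(0.7, 169)]
fixed e [ 0.31 48.  ] free [ 2.81e-01  5.00e+01 -1.40e-02]
fixed e [ 0.382 44.   ] free [3.69e-01 4.40e+01 1.40e-02]
fixed e [ 0.36 48.  ] free [ 3.5e-01  5.0e+01 -2.6e-02]
```

arm_command:
  steps:
    - {"tx": 0, "ty": 0, "tz": 0, "turn": 0, "fingers": 0}
    - {"tx": 0, "ty": 0, "tz": 0, "turn": 0, "fingers": 0}
  grip_force: 4.5

```text
t: 26.85
ee_pos: [0.4907, 0.1618, 0.1825]
orientation: [0.848, 0.53, -0.0, -0.0]
wrist_force: [-0.6, -0.0, -2.7]
opening: 0.0117
grasp_force: 4.5
```

```bash
cat > f5.py <<'E'
from fit import *
x,y,z,s=tcp();print(np.round([x,y,z],4),s['t'],s['wrist_force'])
def pts(ph,n=.0465):
    nn=np.array([np.cos(ph),np.sin(ph)]); c=np.array([x,z+.0195])-n*nn; return slab(c[0],y,c[1],ph)[0]
for n in('side','scene'):
    c=shot(n);l=silhouettes('plate_center',c)
    for d in l[:2]:
        m=np.array(d['pixels']).astype(np.uint8);k=max(cv2.findContours(m,0,2)[0],key=cv2.contourArea);print(n,round(d['p'],2),m.sum(),cv2.approxPolyDP(k,2,True)[:,0].tolist())
    for p in(42,50,58,66,74):
        S=proj(c,pts(np.radians(p)));print('  ',p,'foot back L,R',S[2].round().tolist(),S[0].round().tolist(),'top back L,R',S[6].round().tolist(),S[4].round().tolist(),'area',round(cv2.contourArea(cv2.convexHull(S.astype(np.float32)))))
E
python3 f5.py
```

```text
[-0.0124 -0.0012  0.1825] 26.85 [-0.5759337  -0.02700467 -2.69312099]
side 0.81 464 [[238, 157], [262, 164], [284, 158], [271, 153], [268, 149], [264, 150], [263, 142], [257, 151]]
   42 foot back L,R [253.0, 162.0] [280.0, 169.0] top back L,R [235.0, 144.0] [265.0, 152.0] area 513
   50 foot back L,R [254.0, 159.0] [282.0, 167.0] top back L,R [235.0, 149.0] [265.0, 156.0] area 297
   58 foot back L,R [256.0, 156.0] [283.0, 164.0] top back L,R [235.0, 153.0] [265.0, 160.0] area 171
   66 foot back L,R [258.0, 153.0] [285.0, 160.0] top back L,R [235.0, 156.0] [265.0, 164.0] area 380
   74 foot back L,R [259.0, 150.0] [286.0, 157.0] top back L,R [236.0, 160.0] [265.0, 167.0] area 578
scene 0.74 856 [[264, 164], [255, 163], [251, 168], [249, 159], [246, 167], [242, 163], [237, 163], [233, 190], [262, 190]]
   42 foot back L,R [235.0, 181.0] [265.0, 181.0] top back L,R [231.0, 179.0] [265.0, 179.0] area 154
   50 foot back L,R [235.0, 178.0] [265.0, 177.0] top back L,R [231.0, 183.0] [265.0, 182.0] area 242
   58 foot back L,R [235.0, 174.0] [265.0, 174.0] top back L,R [232.0, 186.0] [265.0, 186.0] area 457
   66 foot back L,R [235.0, 170.0] [265.0, 170.0] top back L,R [232.0, 189.0] [265.0, 189.0] area 660
   74 foot back L,R [235.0, 166.0] [265.0, 166.0] top back L,R [232.0, 191.0] [265.0, 191.0] area 846
```

arm_command:
  steps:
    - {"tx": 0, "ty": 0, "tz": 0, "turn": 0, "fingers": 0}
    - {"tx": 0, "ty": 0, "tz": -0.02, "turn": 0, "fingers": 0}
    - {"tx": 0, "ty": 0, "tz": -0.025, "turn": 0, "fingers": 0}
    - {"tx": 0, "ty": 0, "tz": -0.02, "turn": 0, "fingers": 0}
    - {"tx": 0, "ty": 0, "tz": -0.006, "turn": 0, "fingers": 0}
    - {"tx": 0, "ty": 0, "tz": 0, "turn": 0, "fingers": 0}
    - {"tx": 0, "ty": 0, "tz": 0, "turn": 0, "fingers": 0}
  grip_force: 20

```text
t: 27.92
ee_pos: [0.4915, 0.162, 0.1125]
orientation: [0.848, 0.53, 0.001, 0.0]
wrist_force: [1.0, 0.7, -2.0]
opening: 0.0117
grasp_force: 20.0
```

```bash
python3 f5.py
```

```text
[-0.0118 -0.0019  0.1125] 27.925 [ 0.99976432  0.69504242 -2.0139382 ]
side 0.83 625 [[284, 171], [271, 167], [266, 169], [263, 161], [239, 179], [266, 187], [282, 176]]
   42 foot back L,R [253.0, 180.0] [280.0, 187.0] top back L,R [236.0, 164.0] [265.0, 172.0] area 433
   50 foot back L,R [255.0, 177.0] [282.0, 184.0] top back L,R [236.0, 168.0] [265.0, 176.0] area 227
   58 foot back L,R [256.0, 174.0] [283.0, 181.0] top back L,R [236.0, 172.0] [265.0, 180.0] area 216
   66 foot back L,R [258.0, 171.0] [285.0, 178.0] top back L,R [236.0, 175.0] [265.0, 183.0] area 413
   74 foot back L,R [259.0, 167.0] [286.0, 174.0] top back L,R [237.0, 178.0] [265.0, 186.0] area 600
scene 0.68 810 [[264, 178], [256, 177], [252, 185], [250, 173], [247, 183], [243, 177], [239, 177], [235, 204], [264, 205]]
   42 foot back L,R [237.0, 195.0] [265.0, 194.0] top back L,R [233.0, 194.0] [265.0, 194.0] area 93
   50 foot back L,R [237.0, 191.0] [265.0, 191.0] top back L,R [233.0, 198.0] [265.0, 198.0] area 272
   58 foot back L,R [237.0, 188.0] [265.0, 188.0] top back L,R [233.0, 201.0] [265.0, 201.0] area 470
   66 foot back L,R [237.0, 184.0] [265.0, 184.0] top back L,R [234.0, 204.0] [265.0, 203.0] area 655
   74 foot back L,R [237.0, 180.0] [265.0, 180.0] top back L,R [234.0, 206.0] [265.0, 205.0] area 824
```

arm_command:
  steps:
    - {"tx": 0, "ty": 0, "tz": -0.007, "turn": 0, "fingers": 0}
    - {"tx": 0, "ty": 0, "tz": 0, "turn": 0, "fingers": 0}
    - {"tx": 0.0035, "ty": 0.0072, "tz": 0, "turn": 0, "fingers": 0}
    - {"tx": 0.0035, "ty": 0.0072, "tz": 0, "turn": 0, "fingers": 0}
    - {"tx": 0, "ty": 0, "tz": 0, "turn": 0, "fingers": 0}

```text
t: 28.75
ee_pos: [0.4981, 0.1769, 0.1047]
orientation: [0.848, 0.53, 0.0, 0.0]
wrist_force: [0.2, 0.1, -2.5]
opening: 0.0117
grasp_force: 20.0
```

arm_command:
  steps:
    - {"tx": 0.0035, "ty": 0.0072, "tz": 0, "turn": 0, "fingers": 0}
    - {"tx": 0.0035, "ty": 0.0072, "tz": 0, "turn": 0, "fingers": 0}
    - {"tx": 0, "ty": 0, "tz": 0, "turn": 0, "fingers": 0}
    - {"tx": 0, "ty": 0, "tz": 0, "turn": 0, "fingers": 0}

```text
t: 29.25
ee_pos: [0.5046, 0.1906, 0.1045]
orientation: [0.848, 0.53, -0.0, 0.0]
wrist_force: [0.2, 0.2, -2.5]
opening: 0.0117
grasp_force: 20.0
```

```bash
python3 f5.py
```

```text
[ 0.0196 -0.0012  0.1045] 29.25 [ 0.18471229  0.22858627 -2.53366986]
side 0.85 577 [[286, 169], [270, 166], [269, 158], [266, 158], [261, 165], [244, 176], [272, 183], [281, 177]]
side 0.64 257 [[255, 142], [247, 148], [246, 157], [249, 161], [257, 160], [263, 153], [262, 148]]
   42 foot back L,R [257.0, 177.0] [284.0, 184.0] top back L,R [241.0, 162.0] [270.0, 169.0] area 430
   50 foot back L,R [259.0, 174.0] [285.0, 182.0] top back L,R [241.0, 165.0] [269.0, 173.0] area 230
   58 foot back L,R [260.0, 171.0] [287.0, 179.0] top back L,R [241.0, 169.0] [269.0, 177.0] area 198
   66 foot back L,R [262.0, 168.0] [288.0, 175.0] top back L,R [241.0, 173.0] [269.0, 181.0] area 390
   74 foot back L,R [263.0, 165.0] [290.0, 172.0] top back L,R [241.0, 176.0] [269.0, 184.0] area 572
scene 0.65 754 [[265, 176], [254, 176], [251, 170], [247, 177], [239, 176], [235, 199], [264, 198]]
   42 foot back L,R [237.0, 190.0] [265.0, 190.0] top back L,R [233.0, 189.0] [265.0, 189.0] area 106
   50 foot back L,R [237.0, 187.0] [265.0, 186.0] top back L,R [234.0, 192.0] [265.0, 192.0] area 246
   58 foot back L,R [237.0, 183.0] [265.0, 183.0] top back L,R [234.0, 195.0] [265.0, 195.0] area 438
   66 foot back L,R [237.0, 179.0] [265.0, 179.0] top back L,R [234.0, 198.0] [265.0, 198.0] area 618
   74 foot back L,R [237.0, 176.0] [265.0, 175.0] top back L,R [234.0, 200.0] [265.0, 200.0] area 783
```

arm_command:
  steps:
    - {"tx": 0, "ty": 0, "tz": -0.005, "turn": 0, "fingers": 0}
    - {"tx": 0, "ty": 0, "tz": -0.003, "turn": 0, "fingers": 0}
    - {"tx": -0.001, "ty": -0.0018, "tz": -0.004, "turn": 0, "fingers": 0}
    - {"tx": -0.001, "ty": -0.0018, "tz": -0.004, "turn": 0, "fingers": 0}
    - {"tx": 0, "ty": 0, "tz": 0, "turn": 0, "fingers": 0}
  grip_force: 6

```text
t: 30.08
ee_pos: [0.5023, 0.1867, 0.0879]
orientation: [0.848, 0.53, -0.0, -0.0]
wrist_force: [-0.6, -1.3, -2.2]
opening: 0.0121
grasp_force: 6.0
```

```bash
python3 f5.py | grep -v 42
```

```text
[ 0.015  -0.0009  0.0879] 30.075 [-0.58861999 -1.29910041 -2.16800117]
side 0.62 607 [[286, 169], [275, 166], [270, 170], [266, 164], [245, 182], [270, 188], [283, 176]]
   50 foot back L,R [258.0, 179.0] [284.0, 186.0] top back L,R [240.0, 171.0] [268.0, 178.0] area 214
   58 foot back L,R [260.0, 176.0] [286.0, 183.0] top back L,R [240.0, 174.0] [268.0, 182.0] area 211
   66 foot back L,R [261.0, 173.0] [287.0, 180.0] top back L,R [240.0, 178.0] [268.0, 186.0] area 400
   74 foot back L,R [263.0, 169.0] [289.0, 177.0] top back L,R [241.0, 181.0] [269.0, 189.0] area 580
scene 0.95 825 [[265, 177], [256, 175], [252, 183], [250, 173], [247, 183], [244, 177], [238, 176], [235, 203], [264, 204]]
   50 foot back L,R [237.0, 191.0] [265.0, 190.0] top back L,R [234.0, 197.0] [265.0, 197.0] area 256
   58 foot back L,R [237.0, 187.0] [265.0, 187.0] top back L,R [234.0, 200.0] [265.0, 200.0] area 445
   66 foot back L,R [237.0, 183.0] [265.0, 183.0] top back L,R [234.0, 202.0] [265.0, 202.0] area 622
   74 foot back L,R [237.0, 180.0] [265.0, 180.0] top back L,R [234.0, 204.0] [265.0, 204.0] area 784
```

arm_command:
  steps:
    - {"tx": -0.001, "ty": -0.002, "tz": -0.004, "turn": 0, "fingers": 0}
    - {"tx": -0.0005, "ty": -0.001, "tz": -0.004, "turn": 0, "fingers": 0}
    - {"tx": 0, "ty": 0, "tz": 0, "turn": 0, "fingers": 0}

```text
t: 30.65
ee_pos: [0.5011, 0.1833, 0.0802]
orientation: [0.848, 0.53, -0.0, 0.0]
wrist_force: [-0.5, -4.4, -1.1]
opening: 0.0119
grasp_force: 6.0
```

```bash
python3 f5.py | grep -v ' 42\|50'
```

```text
[ 0.0115 -0.0012  0.0802] 30.65 [-0.4940018  -4.35816915 -1.11766433]
side 0.77 549 [[287, 169], [273, 166], [270, 172], [267, 165], [248, 182], [271, 188]]
side 0.42 1816 [[260, 157], [234, 183], [236, 203], [270, 212], [292, 186], [295, 163], [275, 158], [274, 165], [287, 170], [276, 184], [268, 189], [249, 182], [262, 166]]
   58 foot back L,R [259.0, 178.0] [286.0, 186.0] top back L,R [239.0, 177.0] [268.0, 185.0] area 217
   66 foot back L,R [261.0, 175.0] [287.0, 182.0] top back L,R [240.0, 180.0] [268.0, 188.0] area 407
   74 foot back L,R [262.0, 172.0] [288.0, 179.0] top back L,R [240.0, 183.0] [268.0, 191.0] area 586
scene 0.58 807 [[265, 177], [256, 175], [253, 185], [251, 174], [248, 184], [243, 176], [238, 176], [236, 204], [264, 204]]
   66 foot back L,R [237.0, 186.0] [265.0, 185.0] top back L,R [234.0, 205.0] [265.0, 204.0] area 625
   74 foot back L,R [237.0, 182.0] [265.0, 182.0] top back L,R [235.0, 207.0] [265.0, 206.0] area 786
```

arm_command:
  steps:
    - {"tx": -0.001, "ty": -0.002, "tz": -0.002, "turn": 0, "fingers": 0}
    - {"tx": -0.001, "ty": -0.002, "tz": -0.003, "turn": 0, "fingers": 0}
    - {"tx": 0, "ty": 0, "tz": 0, "turn": 0, "fingers": 0}

```text
t: 31.22
ee_pos: [0.5006, 0.1819, 0.0776]
orientation: [0.848, 0.53, 0.003, -0.001]
wrist_force: [-1.8, 1.9, 4.8]
opening: 0.0116
grasp_force: 6.0
```

arm_command:
  steps:
    - {"tx": 0, "ty": 0, "tz": 0, "turn": 0, "fingers": 0.25}
    - {"tx": 0, "ty": 0, "tz": 0, "turn": 0, "fingers": 0.25}
    - {"tx": 0, "ty": 0, "tz": 0, "turn": 0, "fingers": 0.25}
    - {"tx": 0, "ty": 0, "tz": 0, "turn": 0, "fingers": 0}
    - {"tx": 0, "ty": 0, "tz": 0, "turn": 0, "fingers": 0}
    - {"tx": 0, "ty": 0, "tz": 0, "turn": 0, "fingers": 0}
    - {"tx": 0, "ty": 0, "tz": 0, "turn": 0, "fingers": 0}
  grip_force: 8

```text
t: 32.1
ee_pos: [0.4992, 0.1798, 0.0754]
orientation: [0.848, 0.53, -0.0, 0.0]
wrist_force: [0.7, -1.4, -0.8]
opening: 0.0122
grasp_force: 8.0
```

arm_command:
  steps:
    - {"tx": -0.002, "ty": -0.004, "tz": 0, "turn": 0, "fingers": 0}
    - {"tx": -0.002, "ty": -0.004, "tz": 0, "turn": 0, "fingers": 0}
    - {"tx": -0.002, "ty": -0.004, "tz": 0, "turn": 0, "fingers": 0}
    - {"tx": -0.002, "ty": -0.004, "tz": 0, "turn": 0, "fingers": 0}
    - {"tx": 0, "ty": 0, "tz": 0, "turn": 0, "fingers": 0}

```text
t: 32.72
ee_pos: [0.4909, 0.1635, 0.0754]
orientation: [0.848, 0.53, -0.0, 0.0]
wrist_force: [-0.8, -0.1, -2.4]
opening: 0.0117
grasp_force: 8.0
```

```bash
python3 f5.py | grep -v ' 42\|50'
```

```text
[-0.0108 -0.0006  0.0754] 32.725 [-0.83589805 -0.09036143 -2.36452406]
side 0.63 478 [[284, 172], [271, 168], [266, 176], [265, 170], [262, 169], [248, 182], [270, 189]]
   58 foot back L,R [256.0, 183.0] [283.0, 190.0] top back L,R [236.0, 181.0] [265.0, 190.0] area 236
   74 foot back L,R [259.0, 176.0] [286.0, 183.0] top back L,R [237.0, 188.0] [265.0, 196.0] area 608
   58 foot back L,R [237.0, 195.0] [265.0, 194.0] top back L,R [234.0, 208.0] [265.0, 208.0] area 474
   74 foot back L,R [237.0, 187.0] [265.0, 187.0] top back L,R [234.0, 213.0] [265.0, 212.0] area 811
```

arm_command:
  steps:
    - {"tx": -0.0009, "ty": -0.0018, "tz": 0, "turn": 0, "fingers": 0}
    - {"tx": -0.0009, "ty": -0.0018, "tz": 0, "turn": 0, "fingers": 0}
    - {"tx": 0, "ty": 0, "tz": 0, "turn": 0, "fingers": 0}

```text
t: 33.3
ee_pos: [0.4893, 0.1603, 0.0755]
orientation: [0.848, 0.53, -0.0, -0.0]
wrist_force: [0.0, 0.2, -2.9]
opening: 0.012
grasp_force: 8.0
```

```bash
cat > bl.py <<'E'
from h import *
c=shot('wrist'); print(c['_s']['t'],np.round(c['_s']['ee_pos'],4),np.round(c['_s']['wrist_force'],1))
for d in silhouettes('plate_center',c)[:3]:
    m=np.array(d['pixels']).astype(np.uint8);k=max(cv2.findContours(m,0,2)[0],key=cv2.contourArea);print(round(d['p'],2),m.sum(),cv2.approxPolyDP(k,4,True)[:,0].tolist())
from fit import *
for bx in(.0595,.0635,.0715):
    for z in(.054,.082): print(bx,z,proj(c,np.r_[C,z]+bx*U).round().tolist())
E
python3 bl.py
```

```text
33.3 [0.4893 0.1603 0.0755] [ 0.   0.2 -2.9]
0.86 23897 [[367, 113], [192, 115], [199, 244], [250, 245], [264, 230], [270, 274], [291, 272], [296, 229], [310, 246], [358, 246]]
0.0595 0.054 [[278.0, 115.0]]
0.0595 0.082 [[278.0, 114.0]]
0.0635 0.054 [[278.0, 107.0]]
0.0635 0.082 [[278.0, 105.0]]
0.0715 0.054 [[278.0, 92.0]]
0.0715 0.082 [[278.0, 87.0]]
```

arm_command:
  steps:
    - {"tx": -0.0009, "ty": -0.0018, "tz": 0, "turn": 0, "fingers": 0}
    - {"tx": 0, "ty": 0, "tz": 0, "turn": 0, "fingers": 0}

```text
t: 33.65
ee_pos: [0.4884, 0.1585, 0.0755]
orientation: [0.848, 0.53, -0.0, -0.0]
wrist_force: [0.7, -0.7, -2.4]
opening: 0.0122
grasp_force: 8.0
```

arm_command:
  steps:
    - {"tx": -0.0009, "ty": -0.0018, "tz": 0, "turn": 0, "fingers": 0}
    - {"tx": 0, "ty": 0, "tz": 0, "turn": 0, "fingers": 0}

```text
t: 33.9
ee_pos: [0.4878, 0.1571, 0.0758]
orientation: [0.848, 0.53, 0.001, -0.0]
wrist_force: [0.4, 2.0, -2.1]
opening: 0.0116
grasp_force: 8.0
```

arm_command:
  steps:
    - {"tx": -0.0009, "ty": -0.0018, "tz": 0, "turn": 0, "fingers": 0}
    - {"tx": 0, "ty": 0, "tz": 0, "turn": 0, "fingers": 0}

```text
t: 34.15
ee_pos: [0.4875, 0.1564, 0.0766]
orientation: [0.848, 0.53, 0.002, -0.001]
wrist_force: [0.4, 6.3, -1.2]
opening: 0.0115
grasp_force: 8.0
```

arm_command:
  steps:
    - {"tx": 0.0013, "ty": 0.0027, "tz": 0, "turn": 0, "fingers": 0}
    - {"tx": 0.0013, "ty": 0.0027, "tz": 0, "turn": 0, "fingers": 0}
    - {"tx": 0, "ty": 0, "tz": 0, "turn": 0, "fingers": 0}
    - {"tx": 0, "ty": 0, "tz": 0, "turn": 0, "fingers": 0}

```text
t: 34.65
ee_pos: [0.4893, 0.1603, 0.0755]
orientation: [0.848, 0.53, -0.0, 0.0]
wrist_force: [-0.7, 0.0, -2.4]
opening: 0.0123
grasp_force: 8.0
```

arm_command:
  steps:
    - {"tx": 0, "ty": 0, "tz": 0, "turn": 0, "fingers": 0.35}
    - {"tx": 0, "ty": 0, "tz": 0, "turn": 0, "fingers": 0.35}
    - {"tx": 0, "ty": 0, "tz": 0, "turn": 0, "fingers": 0.35}
    - {"tx": 0, "ty": 0, "tz": 0.03, "turn": 0, "fingers": 0.35}
    - {"tx": 0, "ty": 0, "tz": 0.04, "turn": 0, "fingers": 0.35}
    - {"tx": -0.02, "ty": -0.04, "tz": 0.04, "turn": 0, "fingers": 0.35}
    - {"tx": -0.02, "ty": -0.04, "tz": 0.03, "turn": 0, "fingers": 0.35}
    - {"tx": 0, "ty": 0, "tz": 0, "turn": 0, "fingers": 0.35}
    - {"tx": 0, "ty": 0, "tz": 0, "turn": 0, "fingers": 0.35}

```text
t: 35.78
ee_pos: [0.4492, 0.0805, 0.2151]
orientation: [0.848, 0.53, 0.0, -0.0]
wrist_force: [-0.2, 0.8, -0.1]
opening: 0.0334
grasp_force: 0.0
```

```bash
cat > v.py <<'E'
from fit import *
c=shot('wrist'); print(c['_s']['t'],np.round(c['_s']['ee_pos'],4))
for th in('plate_center','plate_handle','bath_opening'):
  for d in silhouettes(th,c)[:2]:
    m=np.array(d['pixels']).astype(np.uint8);k=max(cv2.findContours(m,0,2)[0],key=cv2.contourArea);print(th,round(d['p'],2),m.sum(),cv2.approxPolyDP(k,4,True)[:,0].tolist())
o=np.r_[C,0]
for n,P3 in dict(lipLong=[.0595,0,.082],lipShort=[-.0815,0,.082],barp=[.022,0,.104],barm=[-.038,0,.104],s1=[.0595,.051,.054],s2=[.0595,-.051,.054],s3=[-.0815,.051,.054],s4=[-.0815,-.051,.054]).items():
    print(n,proj(c,o+P3[0]*U+P3[1]*V+P3[2]*Z).round().tolist())
g=c['pixels'].astype(int); sat=g.max(2)-g.min(2); col=int(proj(c,o-.008*U+.1*Z)[0,0])
w=[(rr) for rr in range(40,260) if sat[rr,col-3:col+4].mean()<30 and g[rr,col-3:col+4].mean()>120]; print('white rows on col',col,w[:1],w[-1:],len(w))
np.save('v.npy',c['pixels'])
E
python3 v.py
```

```text
35.775 [0.4492 0.0805 0.2151]
plate_center 0.75 17754 [[226, 9], [231, 173], [330, 173], [336, 7]]
plate_handle 0.6 17731 [[335, 6], [225, 8], [232, 174], [330, 172]]
bath_opening 0.94 11065 [[202, 0], [213, 196], [347, 196], [356, 0]]
lipLong [[280.0, 6.0]]
lipShort [[280.0, 175.0]]
barp [[280.0, 49.0]]
barm [[280.0, 127.0]]
s1 [[224.0, 17.0]]
s2 [[336.0, 16.0]]
s3 [[230.0, 171.0]]
s4 [[331.0, 170.0]]
white rows on col 280 [52] [259] 121
```

Run:
```python
import numpy as np
g=np.load('v.npy').astype(int)[:,274:287].mean(1)
for r in list(range(44,60,1))+list(range(110,136)): print(r,g[r].round().astype(int).tolist(),end=' ')
```

```text
44 [60, 109, 180] 45 [60, 108, 180] 46 [62, 109, 181] 47 [61, 109, 180] 48 [61, 108, 180] 49 [61, 108, 180] 50 [69, 111, 180] 51 [121, 140, 182] 52 [207, 206, 214] 53 [233, 233, 234] 54 [240, 239, 240] 55 [243, 243, 242] 56 [244, 243, 243] 57 [245, 244, 243] 58 [245, 244, 243] 59 [245, 244, 243] 110 [243, 243, 242] 111 [243, 242, 242] 112 [243, 243, 242] 113 [244, 243, 242] 114 [244, 243, 242] 115 [244, 243, 242] 116 [244, 243, 242] 117 [244, 243, 242] 118 [244, 243, 242] 119 [244, 243, 242] 120 [244, 243, 242] 121 [244, 243, 242] 122 [244, 243, 242] 123 [244, 243, 242] 124 [244, 243, 242] 125 [243, 242, 241] 126 [240, 238, 237] 127 [234, 231, 228] 128 [232, 229, 228] 129 [241, 241, 241] 130 [245, 245, 245] 131 [235, 237, 239] 132 [169, 180, 213] 133 [97, 129, 193] 134 [85, 123, 191] 135 [85, 122, 191]
```

```bash
python3 -c "
from h import *
print(hand_in())"
```

```text
the job is handed in; nothing more can be done
None
```

I handed the job in at about 36 s. By the last wrist-camera measurement, the plate lies flat on both ledges with the handle up. Its centre is about 9 mm toward the short lip, both ends are under the lips, and the gripper is open and clear. The lean in the bath measured about 50° from level and was let go. I saw no contact with the pot, jar or box. On the first try at lowering it in, the plate's foot caught on the bath and the wrist force read 52 N, under the 120 N limit; I don't know whether the gripper's body took any of that (its limit is 40 N). `hand_in()` returned no verdict.

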